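Scoop a culture dish onto the viewing stand

TASK

Slide the spatula under the closed petri dish that stands in the three-sided steel fence, pushing it gently back until it stops against the cross bar and the blade goes under, without ramming the bar; lift the dish sitting centrally on the blade, and set it level and centred on the two rails of the viewing stand, keeping the fingers off the dish and not tipping or dropping it. Then draw the spatula out and lay it back as you found it, handle in the notch of its rest and blade flat on the bench. Leave the other things on the bench where they are.

Things in the scene. Friction and masses are not known exactly. Their poses are not given: they have to be found in the camera images.
- spatula: Loose offset spatula, 205 mm long, 0.14 kg: flat steel blade 94 x 48 x 2.8 mm; a strip 18 mm wide rises from its rear to a straight black handle parallel to the blade. Origin: in the plane of the blade's underside, 45 mm straight below the grip point. x along the tool to the tip (tip edge at x = +140 mm, blade's middle +95, rear end +46 mm), z up. At the start blade flat on the bench, handle in the rest.
- spatula_grip (a point): Grip point: mid height and mid width of the spatula's handle; the tool's balance point lies 40 mm ahead (+x). The handle is 16 mm wide (y), 20 mm tall (z) and reaches from 65 mm behind this point to 35 mm ahead of it. Axes as the spatula's.
- spatula_tip (a point): Middle of the lower edge of the blade's tip. The blade's top is bevelled over the last 28 mm, from 2.8 mm down to 0.8 mm at the tip; the underside is flat. Axes as the spatula's.
- dish: Closed clear petri dish with pale agar, standing in the mouth of the fence: lid 92 mm across, 16 mm tall, 0.04 to 0.08 kg; base 86 mm across, the lid overhangs it by 3 mm from 6 mm height up. Origin: centre of its underside, z up. It starts 4 to 66 mm short of the cross bar and slides freely on the bench: it runs away from the blade until it meets the bar.
- fence: Fixed steel fence, 26 mm high (thumb nuts 40): two side bars along x, 95 mm long (x = -30 to +65 mm), 116 mm apart; the bench between is bare. A cross bar is clamped between them, front face anywhere from x = 0 to +50 mm: its place is not measured, so feel for it. Origin: on the bench midway between the bars; x away from the open front (-x), z up.
- stand: Fixed viewing stand: aluminium base 124 x 136 x 8 mm, two white rails along x (x = -50 to +60 mm), 31 mm wide, tops 45 mm above the bench, 66 mm free between them, a lip 8 mm high along each outer edge (120 mm free between lips). Origin: on the bench at the stand's centre, z up; open at the front (-x). A dish that is home has its underside 45 mm above the origin.
- stand_seat (a point): Centre of the seat, midway between the rails, level with their tops: the dish's underside belongs here. The gap between the rails is open upwards and to the front (-x) and 37 mm deep down to the base, so the blade can sink between them and be drawn out; at the back, 60 mm from here, a plate rises 8 mm above the rail tops. Axes as the stand's.
- rest: Fixed aluminium spatula rest: base 44 x 74 x 6 mm, on it a block 14 mm long with a notch 30 mm wide between two ears; notch floor 35 mm, ear tops 54 mm above the bench. Origin: on the bench below the notch's middle; x along the spatula lying in it, to the blade; z up. At the start the spatula's origin is at x = +52 mm, y = 0, z = 0 here.
- flask_7: Bystander: conical flask with stopper, 63 mm across, 141 mm tall; origin under its centre.
- bottle: Bystander: small clear bottle with blue screw cap, 57 mm across, 104 mm tall; origin under its centre.
- other_dish: Bystander: another petri dish, 92 mm across, 16 mm tall, at the left outside the fence; origin under its centre.
- tape: Bystander: roll of tape lying flat, 104 mm across, 25 mm high; origin under its centre.
- tall_flask: Bystander: tall conical flask with stopper, 63 mm across, 163 mm tall; origin under its centre.
- tip_box: Bystander: red box of pipette tips, 86 x 121 x 67 mm; origin under its centre.
- marker: Bystander: marker pen lying on the bench at the right, 135 mm long, 16 mm thick; origin under its centre.
Things that resemble listed ones, but are neither listed nor needed, are in the scene too. Leave any green look-alike of the dish alone.

How it is judged:
On the way, in this order (a step that is already met when the one before it is completed fails the run):
1. the dish is lifted clear of the bench on the spatula, level and within 15 mm of the middle of the blade (height (world z) of dish above 0.055 m and contact force between spatula and dish above 0.1 N and angle between dish's own z axis and vertical below 0.3 rad and x of dish in the frame of spatula between 0.08 and 0.11 m and y of dish in the frame of spatula between -0.015 and 0.015 m), for 0.3 s.
2. the dish rests on the stand's rails, free of the spatula (horizontal distance between dish and stand below 0.012 m and height (world z) of dish between 0.041 and 0.049 m and angle between dish's own z axis and vertical below 0.06 rad and contact force between spatula and dish below 0.02 N), for 0.3 s.
At the end, for the whole second after the job is handed in: Dish at rest on the rails: underside 41 to 49 mm up, level within 0.06 rad, within 12 mm of the stand's centre, clear of the spatula. Spatula released, at rest: handle in the notch within 20 mm and 0.2 rad of how it lay at the start, grip point 40 to 50 mm up, tip below 6 mm (all of step 2 and linear speed of each of dish, spatula below 0.01 m/s and x of spatula_grip in the frame of rest between 0.032 and 0.072 m and y of spatula_grip in the frame of rest between -0.02 and 0.02 m and height (world z) of spatula_grip between 0.04 and 0.05 m and height (world z) of spatula_tip below 0.006 m and angle between the x axis of spatula and the x axis of rest, either way round below 0.2 rad and contact force between the fingers and spatula below 0.1 N); the robot touches nothing.
It fails at once if the fingers or arm touch the dish (contact force between any of the fingers, the arm and dish above 0.5 N).
It fails at once if the spatula rams the fence or its cross bar (over 25 N) (contact force between spatula and fence above 25 N).
It fails at once if the dish is tipped more than 0.35 rad (angle between dish's own z axis and vertical above 0.35 rad).
It fails at once if the dish is dropped or flung (faster than 0.8 m/s) (linear speed of dish above 0.8 m/s).
It fails at once if another thing on the bench is moved more than 25 mm (distance of any of flask_7, bottle, other_dish, tape, tall_flask, tip_box, marker from where it was at the start of the episode above 0.025 m).
It also fails if it takes over 72 s, if anything falls off the work surface, if the arm or the gripper's body presses on something with over 40 N, if the wrist force passes 120 N, or if a joint passes its speed limit or range.

ROBOT

A 6-joint arm with a two-finger parallel gripper is mounted at the origin on a cart in front of the work surface, level with it; the furniture and walls round the work are solid. World frame = base frame: x ahead of the robot, y to its left, z up, the work surface at z = 0. Lengths are in m, angles in rad, forces in N, time in s.
With the tool pointing down it reaches from about 0.35 to 0.85 m from the base axis. Payload 8.1 kg.
Tool frame: the origin (TCP) lies between the finger pads; the fingertips stand 14 mm ahead of it and the grasp point (between the pads) lies 5 mm behind it; z points along the fingers, y is the line along which they close (so a half turn about z gives the same grasp; the last joint's range is limited). The gripper opens to 93 mm and grips with 3 to 60 N. Pads are 15 mm wide; open, the fingers measure 128 mm over their backs; the gripper's body (75 mm by 188 mm) begins 65 mm behind the grasp point.
Start: joints at [1.137, 0.13, 1.488, -0, 1.523, -0.085], TCP at [0.205, 0.564, 0.233] pointing down, gripper open.
Joint ranges: [-2.96, 2.96], [-0.89, 2.26], [0.02, 2.5], [-1.34, 4.48], [0, 2.73], [-2.66, 2.66]. Speed limits (rad/s): [2.39, 2.39, 2.79, 3.14, 3.14, 3.14].

INTERFACE

Orientations are given as a rotation vector (axis times angle).
In Python, from plant import robot gives the robot as it stands.
- The arm moves only by the tool arm_command, never from a script. Its argument "targets" is a list of rows, each an object of numbers: "x", "y", "z": the shift along the world's x, y, z in units of 500 mm (1.0 is 500 mm); "rx", "ry", "rz": the turn, a rotation vector about the world's x, y, z in units of 2 rad (1.0 is 2 rad); "claw": the closure in counts, from 0 (fully open) to 255 (shut). In form: [{"x": .., "y": .., "z": .., "rx": .., "ry": .., "rz": .., "claw": ..}, ...]. A call has 1 to 10 rows; each row is the pose to reach, as a shift and turn from the pose commanded when the call began; what a row does not reach only later rows make up. A row lasts 1/12 s, in which the tool goes at most 41.7 mm and 7.16 degrees, less where a joint would pass 70% of its speed; a pose out of reach is approached as far as the arm can. A call with a number of a shift or a turn outside -1 to 1 is refused whole. A call with a gripper value outside its range is refused whole. The fingers move at their own pace and stop on an object; "squeeze" is the grip in N (left out, the last holds). Time passes only in rows, so rows that repeat a pose let the fingers close. It gives the time, the measured TCP pose, the force, the opening and the grip force at its end, in the units of the state.
- robot.read_state(): the state, without advancing time (a new reading comes with each control period).
- robot.read_camera(name): name is "side" or "top"; returns (picture, depth): 420x560x3 uint8, red, green, blue; 420x560 float32, m along the optical axis (not along the pixel's ray), 0 where there is no reading.
- robot.get_calibration(name): a dict with "intrinsics" (3x3 intrinsics, pixels), "origin" and "orientation" of the camera in the world. Camera axes: x right, y up, looking along -z (the intrinsics and any distortion apply to the point x, -y, -z); pixel columns grow to the right and rows downward; lengths in m; the calibration is good to about 2 mm. A picture is of the moment at which its call begins. get_calibration takes no time and is no camera call.
- robot.close_job(): hands the job in; it is judged then, once.
The state is a dict: "t": time; "q": joint angles; "dq": joint speeds; "joint_torque": joint torques, N m; "tool_pos": TCP position; "orientation": TCP orientation; "force": force on the tool from outside, world axes, zero at the start; "wrist_torque": the same for the moment, N m; "opening": finger opening in m; "gripper_force": force on a finger pad.
Only numpy, scipy, OpenCV 4.12 (cv2) and the standard library are available. Lean on these libraries where they do the work, as an engineer would, in place of code of your own. Each camera call takes 0.05 s, during which the arm holds its last target. There are 200 camera calls.

## Working session

There is one attempt and no reset: what is moved stays moved. The work goes in short steps, Python scripts to look and compute and a tool call to move; the robot and the scene stay as the last step left them, time stands still between calls to the robot, and variables do not carry over. Pictures are saved under pics/ and viewed, at most 13 in all, crops included, and the job is handed in when it is done.

Besides the shell and the picture viewer there is one more tool, called after "Call:" by a JSON object that holds its "name" and its "arguments". arm_command: Moves the arm, as the interface text tells. Shifts and turns lie within -1 to 1; 1 stands for 500 mm of shift or 2 rad of turn. Its arguments: {"type":"object","properties":{"targets":{"type":"array","items":{"type":"object","properties":{"x":{"type":"number","minimum":-1,"maximum":1},"y":{"type":"number","minimum":-1,"maximum":1},"z":{"type":"number","minimum":-1,"maximum":1},"rx":{"type":"number","minimum":-1,"maximum":1},"ry":{"type":"number","minimum":-1,"maximum":1},"rz":{"type":"number","minimum":-1,"maximum":1},"claw":{"type":"number"}}}},"squeeze":{"type":"number"}},"required":["targets"]}

```bash
mkdir -p pics
cat > h.py <<'E'
import numpy as np, cv2
from plant import robot
from scipy.spatial.transform import Rotation as R
def cal(n):
    c=robot.get_calibration(n); o=np.array(c["orientation"],float)
    M=o if o.shape==(3,3) else (R.from_rotvec(o).as_matrix() if o.size==3 else R.from_quat(o).as_matrix())
    return np.array(c["intrinsics"]),np.array(c["origin"]),M
def ray(n,u,v):
    K,o,M=cal(n); d=np.linalg.inv(K)@[u,v,1]; return o,M@(d*[1,-1,-1])
def onz(n,u,v,z):
    o,d=ray(n,u,v); return o+d*(z-o[2])/d[2]
def proj(n,p):
    K,o,M=cal(n); q=K@((M.T@(np.array(p)-o))*[1,-1,-1]); return q[:2]/q[2]
def cloud(n,dep):
    K,o,M=cal(n); v,u=np.mgrid[:420,:560]; 
    d=np.stack([u,v,np.ones_like(u)],-1)@np.linalg.inv(K).T*dep[...,None]
    return o+(d*[1,-1,-1])@M.T
E
python3 - <<'E'
from h import *
for n in("top","side"):
    c=robot.get_calibration(n); print(n,c)
    p,d=robot.read_camera(n); np.savez(f"{n}0.npz",p=p,d=d); cv2.imwrite(f"pics/{n}0.png",cv2.resize(p[...,::-1],(784,588),interpolation=cv2.INTER_CUBIC))
print(robot.read_state())
E
```

```text
top {'intrinsics': array([[428.04627484,   0.        , 280.89385656],
       [  0.        , 428.04627484, 206.3726822 ],
       [  0.        ,   0.        ,   1.        ]]), 'origin': array([ 0.4240809 , -0.08399164,  1.53830801]), 'orientation': array([ 0.07092983, -0.06894334, -1.57998778])}
side {'intrinsics': array([[384.14167719,   0.        , 275.24791262],
       [  0.        , 384.14167719, 209.99619415],
       [  0.        ,   0.        ,   1.        ]]), 'origin': array([-0.30344233, -0.525441  ,  1.06484116]), 'orientation': array([ 0.69147145, -0.42961811, -1.02671599])}
{'t': 0.1, 'q': array([ 1.13657688e+00,  1.31079670e-01,  1.48916787e+00,  4.01266679e-06,
        1.52298704e+00, -8.53861597e-02]), 'dq': array([ 2.01859674e-04, -8.16468555e-04, -2.04486000e-03,  4.18604658e-06,
       -3.95423152e-04, -3.86068586e-04]), 'joint_torque': array([ 9.02642078e-04, -5.61343610e+01, -4.93091154e+01,  7.70014361e-02,
        2.94348376e-02, -6.11347696e-05]), 'tool_pos': array([0.20484611, 0.56343289, 0.23169726]), 'orientation': array([-5.45098344e-01, -3.09350798e+00,  2.49063536e-03]), 'force': array([0.29539561, 0.07615399, 0.43359215]), 'wrist_torque': array([ 0.01127342,  0.02258053, -0.000828  ]), 'gripper_force': 0.0, 'opening': 0.09328518567366628}
```

View pics/top0.png

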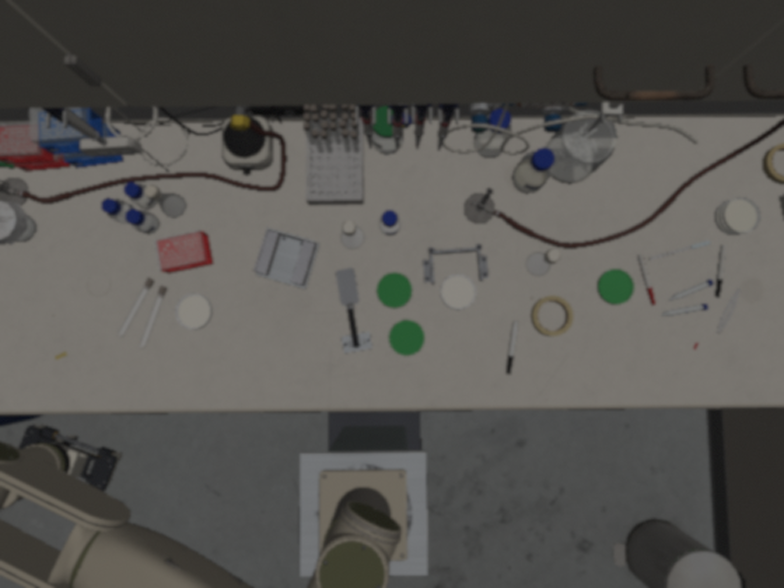

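View pics/side0.png

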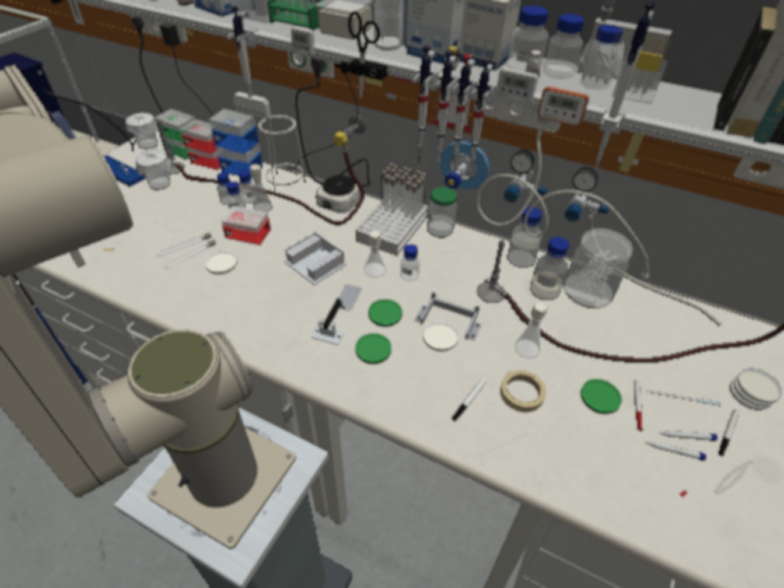

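The top view shows, in 784-wide pixels, the stand at (286,257), spatula (347,285) to (355,345), white dish (458,292) and fence (455,262). The green look-alikes sit beside the spatula. I'll enlarge the work zone.

Run:
```python
from h import *
def crop(n,u0,v0,u1,v1,s,name):
    p=np.load(f"{n}0.npz")["p"][v0:v1,u0:u1,::-1]
    p=cv2.resize(p,None,fx=s,fy=s,interpolation=cv2.INTER_CUBIC)
    p=cv2.convertScaleAbs(p,alpha=1.3)
    for k in range(0,u1-u0,20): cv2.putText(p,str(u0+k),(k*s,10),0,.35,(0,0,255)); cv2.line(p,(k*s,12),(k*s,18),(0,0,255))
    for k in range(0,v1-v0,20): cv2.putText(p,str(v0+k),(0,k*s+4),0,.35,(0,0,255))
    cv2.imwrite(f"pics/{name}.png",p)
crop("top",170,150,370,265,4,"c1")
crop("side",190,160,390,290,4,"c2")
```

```text
(no output)
```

View pics/c1.png

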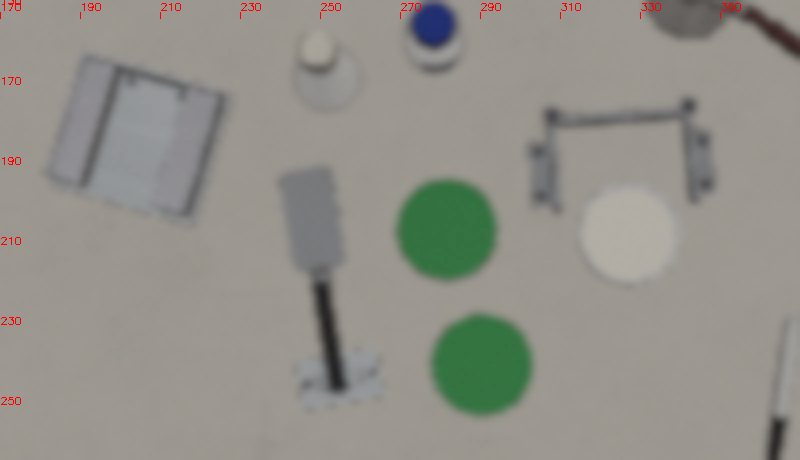

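View pics/c2.png

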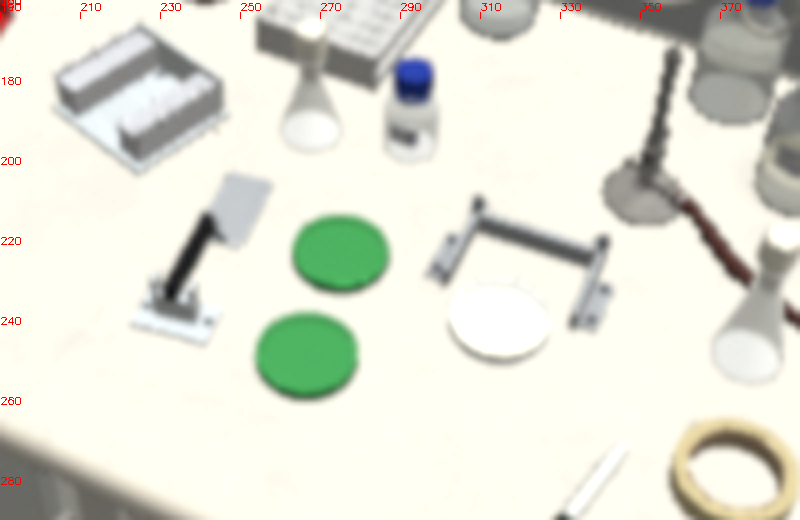

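In the crops, full-frame pixels are as follows:
- Top view, dish: centre about (327,209).
- Top view, fence: cross bar from about (309,180) to (341,177).
- Top view, handle: (250,220) to (254.5,247.5).
- Top view, stand: centre about (204,184).
- Side view: this agrees. The rest is at (233,237) and the dish at (314,241).

Next come segmentation and depth.

```bash
cat > m.py <<'E'
from h import *
def P(n,u,v,z): return np.round(onz(n,u,v,z)*1000,1)
E
python3 - <<'E'
from m import *
for n in("top","side"):
    f=np.load(n+"0.npz"); p,d=f["p"],f["d"]; C=cloud(n,d)
    print(n,"bench z",[np.round(np.percentile(C[v-3:v+4,u-3:u+4,2]*1e3,[5,50,95]),1) for u,v in([(300,230),(230,200),(380,205)] if n=="top" else [(330,270),(270,270),(240,180)])])
    hsv=cv2.cvtColor(p,cv2.COLOR_RGB2HSV)
    x,y,z=[C[...,i] for i in range(3)]
    def seg(name,m,zz):
        v,u=np.nonzero(m)
        if len(u)<8: print(name,len(u)); return
        pts=np.array([onz(n,a,b,zz)[:2] for a,b in zip(u,v)])*1e3
        r=cv2.minAreaRect(pts.astype(np.float32)); q=C[m]*1e3
        print(name,len(u),"rect",np.round(r[0],1),np.round(r[1],1),round(r[2],1),"depth med",np.round(np.median(q,0),1))
    ext=lambda cu,cv_,ru,rv:(np.abs(np.mgrid[:420,:560][1]-cu)<ru)&(np.abs(np.mgrid[:420,:560][0]-cv_)<rv)
    if n=="top":
        g=p.max(-1).astype(int)
        seg("handle",ext(252,234,9,18)&(g<75),.055)
        seg("blade",ext(248,204,11,16)&(g<125),.003)
        cu,cv_=327,208.7
        bg=np.median(p[225:235,300:310].reshape(-1,3),0); print("bg",bg,"dish",p[209,327],"blade",p[205,248])
        seg("dish",ext(327,209,15,15)&(g>bg.max()+6),.016)
    seg("standrail",(z>.037)&(z<.062)&(x>.5)&(x<.8)&(y>.03)&(y<.35)&(ext(204,184,26,24) if n=="top" else ext(225,184,24,22)),.045)
    fe=(ext(325,192,28,20) if n=="top" else ext(317,222,26,24))
    seg("fence",(z>.018)&(z<.045)&fe,.026)
E
```

```text
top bench z [array([-5.9,  1.8, 19.2]), array([-4.4, -0.9,  6.5]), array([-3. ,  0.7,  5.8])]
handle 116 rect [463.3  18.2] [95.5 14.2] 9.2 depth med [462.1  18.3  54.9]
blade 651 rect [571.   35.8] [ 72.3 108.9] 89.7 depth med [570.8  35.7   1.8]
bg [120. 116. 111.] dish [136 133 127] blade [92 93 95]
dish 434 rect [ 552.4 -245.5] [82.2 78.8] 89.4 depth med [ 552.2 -247.    17.2]
standrail 642 rect [643.8 191.6] [131.1 116.1] 73.3 depth med [646.4 194.   45.6]
fence 348 rect [ 604.5 -242.2] [131.1 133.2] 2.9 depth med [ 602.3 -249.4   23.6]
side bench z [array([-2.4,  1.8,  5.5]), array([-0.9,  1.7,  4.6]), array([33.9, 48.8, 55.7])]
standrail 464 rect [644.8 189.3] [148.6 126.9] 73.3 depth med [645.9 188.4  47.2]Traceback (most recent call last):
  File "<stdin>", line 23, in <module>
  File "<stdin>", line 10, in seg
  File "h.py", line 11, in onz
    o,d=ray(n,u,v); return o+d*(z-o[2])/d[2]
        ~~~^^^^^^^
  File "h.py", line 9, in ray
    K,o,M=cal(n); d=np.linalg.inv(K)@[u,v,1]; return o,M@(d*[1,-1,-1])
          ~~~^^^
  File "h.py", line 5, in cal
    c=robot.get_calibration(n); o=np.array(c["orientation"],float)
ValueError: time passes only in moves, steps and waits
```

```bash
python3 - <<'E'
s=open('h.py').read()
s=s.replace("def cal(n):","import functools\n@functools.cache\ndef cal(n):"); open('h.py','w').write(s)
E
cat > ov.py <<'E'
from m import *
def T(x,y,yaw,pts):
    c,s=np.cos(np.radians(yaw)),np.sin(np.radians(yaw)); pts=np.array(pts,float)
    return np.stack([x+c*pts[:,0]-s*pts[:,1],y+s*pts[:,0]+c*pts[:,1],pts[:,2]],1)/1e3
def rect(x0,x1,y0,y1,z): return [(x0,y0,z),(x1,y0,z),(x1,y1,z),(x0,y1,z)]
def circ(r,z): a=np.linspace(0,2*np.pi,40); return np.stack([r*np.cos(a),r*np.sin(a),0*a+z],1)
def draw(n,f,shapes,box,s):
    u0,v0,u1,v1=box; p=cv2.resize(f[v0:v1,u0:u1,::-1],None,fx=s,fy=s,interpolation=cv2.INTER_CUBIC)
    for (x,y,yaw,pts,col) in shapes:
        q=np.array([proj(n,a) for a in T(x,y,yaw,pts)]); q=((q-[u0,v0]+.5)*s).astype(int)
        cv2.polylines(p,[q],True,col,1,cv2.LINE_AA)
    return p
E
cat > a.py <<'E'
from ov import *
st=(639,193,-16.7); sp=(478.1,20.6,9.2); fe=(587,-243,3); di=(552.3,-246,0)
G=(0,255,0);Rd=(0,0,255);B=(255,0,0)
S=[(*st,rect(-62,62,-68,68,8),G),(*st,rect(-50,60,33,64,45),Rd),(*st,rect(-50,60,-64,-33,45),Rd),
 (*sp,rect(46,140,-24,24,2),G),(*sp,rect(-65,35,-8,8,55),Rd),(*fe,rect(-30,65,58,60,26),G),(*fe,rect(-30,65,-60,-58,26),G),(*fe,rect(50,51,-58,58,26),Rd),(*di,circ(46,16),B)]
t=np.load("top0.npz")["p"];s=np.load("side0.npz")["p"]
a=draw("top",t,S,(175,155,355,255),4); b=draw("side",s,S,(195,160,345,255),4)
b=cv2.copyMakeBorder(b,0,0,0,a.shape[1]-b.shape[1],0)
cv2.imwrite("pics/ov.png",np.vstack([a,b])[:800])
E
python3 a.py
python3 -c "
import cv2;p=cv2.imread('pics/ov.png');print(p.shape);cv2.imwrite('pics/ovt.png',p[:400]);cv2.imwrite('pics/ovs.png',p[400:])"
python3 - <<'E'
from m import *
for k,(a,b) in dict(crossL=(309,180),crossR=(341,177.5),LbarTop=(307.5,179),LbarBot=(309,203),RbarTop=(342,176.5),RbarBot=(343.5,200)).items(): print(k,P("top",a,b,.026))
E
```

```text
(780, 720, 3)
crossL [ 652.3 -184.    26. ]
crossR [ 660.1 -298.3   26. ]
LbarTop [ 656.  -178.7   26. ]
LbarBot [ 569.9 -182.6   26. ]
RbarTop [ 663.7 -301.9   26. ]
RbarBot [ 579.3 -305.3   26. ]
```

View pics/ovt.png

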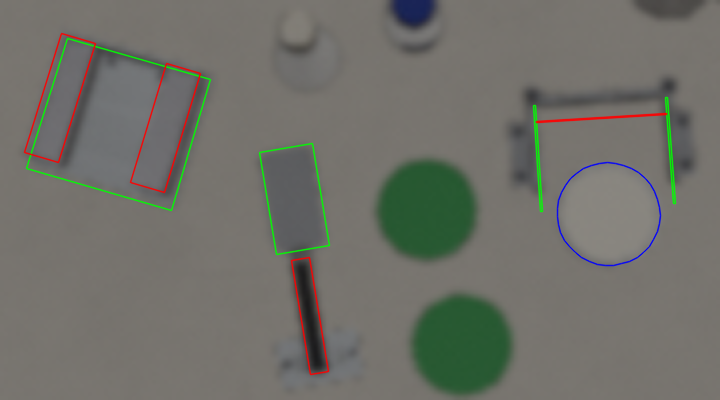

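View pics/ovs.png

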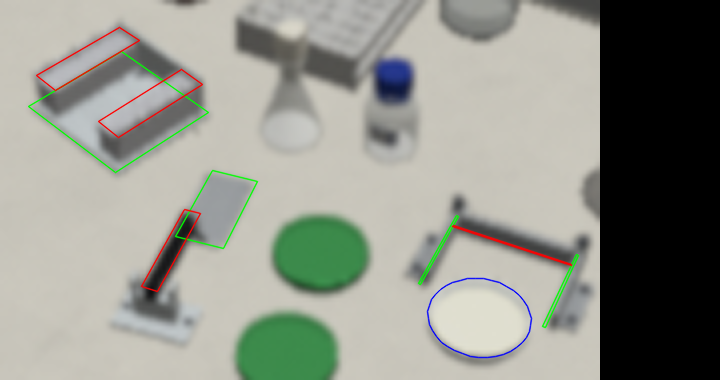

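The overlay fits the spatula (478,21, yaw 9.2°) and the dish (552,-246), and it fits the stand to about 2 mm. The fence must be about 16 mm further out, so its origin is near (604,-242), yaw 3°, with the bar's front at x ≈ 650. I'll go to the handle.

Call:
{"name": "arm_command", "arguments": {"squeeze": 60, "targets": [{"x": 0.3, "y": -0.6, "z": -0.1, "rz": 0.255, "claw": 0}, {"x": 0.3, "y": -0.6, "z": -0.1, "rz": 0.255, "claw": 0}, {"x": 0.3, "y": -0.6, "z": -0.1, "rz": 0.255, "claw": 0}, {"x": 0.3, "y": -0.6, "z": -0.1, "rz": 0.255, "claw": 0}, {"x": 0.3, "y": -0.6, "z": -0.1, "rz": 0.255, "claw": 0}, {"x": 0.3, "y": -0.6, "z": -0.1, "rz": 0.255, "claw": 0}, {"x": 0.3, "y": -0.6, "z": -0.1, "rz": 0.255, "claw": 0}, {"x": 0.3, "y": -0.6, "z": -0.1, "rz": 0.255, "claw": 0}, {"x": 0.3, "y": -0.6, "z": -0.1, "rz": 0.255, "claw": 0}, {"x": 0.3, "y": -0.6, "z": -0.1, "rz": 0.255, "claw": 0}]}}

```text
schema error: expected keys x, y, z, rx, ry, rz, claw
```

Call:
{"name": "arm_command", "arguments": {"squeeze": 60, "targets": [{"x": 0.3, "y": -0.6, "z": -0.1, "rx": 0, "ry": 0, "rz": 0.255, "claw": 0}, {"x": 0.3, "y": -0.6, "z": -0.1, "rx": 0, "ry": 0, "rz": 0.255, "claw": 0}, {"x": 0.3, "y": -0.6, "z": -0.1, "rx": 0, "ry": 0, "rz": 0.255, "claw": 0}, {"x": 0.3, "y": -0.6, "z": -0.1, "rx": 0, "ry": 0, "rz": 0.255, "claw": 0}, {"x": 0.3, "y": -0.6, "z": -0.1, "rx": 0, "ry": 0, "rz": 0.255, "claw": 0}, {"x": 0.3, "y": -0.6, "z": -0.1, "rx": 0, "ry": 0, "rz": 0.255, "claw": 0}, {"x": 0.3, "y": -0.6, "z": -0.1, "rx": 0, "ry": 0, "rz": 0.255, "claw": 0}, {"x": 0.3, "y": -0.6, "z": -0.1, "rx": 0, "ry": 0, "rz": 0.255, "claw": 0}, {"x": 0.3, "y": -0.6, "z": -0.1, "rx": 0, "ry": 0, "rz": 0.255, "claw": 0}, {"x": 0.3, "y": -0.6, "z": -0.1, "rx": 0, "ry": 0, "rz": 0.255, "claw": 0}]}}

```text
t: 0.93
tool_pos: [0.3558, 0.2609, 0.1817]
orientation: [0.246, -3.131, 0.002]
force: [0.3, -0.7, 0.4]
opening: 0.093
gripper_force: 0.0
```

Call:
{"name": "arm_command", "arguments": {"targets": [{"x": 0.266, "y": -0.48, "z": -0.1, "rx": 0, "ry": 0, "rz": 0, "claw": 0}, {"x": 0.266, "y": -0.48, "z": -0.1, "rx": 0, "ry": 0, "rz": 0, "claw": 0}, {"x": 0.266, "y": -0.48, "z": -0.1, "rx": 0, "ry": 0, "rz": 0, "claw": 0}, {"x": 0.266, "y": -0.48, "z": -0.1, "rx": 0, "ry": 0, "rz": 0, "claw": 0}, {"x": 0.266, "y": -0.48, "z": -0.1, "rx": 0, "ry": 0, "rz": 0, "claw": 0}, {"x": 0.266, "y": -0.48, "z": -0.1, "rx": 0, "ry": 0, "rz": 0, "claw": 0}, {"x": 0.266, "y": -0.48, "z": -0.1, "rx": 0, "ry": 0, "rz": 0, "claw": 0}, {"x": 0.266, "y": -0.48, "z": -0.1, "rx": 0, "ry": 0, "rz": 0, "claw": 0}, {"x": 0.266, "y": -0.48, "z": -0.1, "rx": 0, "ry": 0, "rz": 0, "claw": 0}, {"x": 0.266, "y": -0.48, "z": -0.1, "rx": 0, "ry": 0, "rz": 0, "claw": 0}]}}

```text
t: 1.77
tool_pos: [0.4878, 0.0249, 0.1324]
orientation: [0.253, -3.131, -0.001]
force: [0.1, -0.2, 0.6]
opening: 0.0927
gripper_force: 0.0
```

Run:
```python
from h import *
s=robot.read_state(); print(s["tool_pos"],s["orientation"],s["dq"],s["q"])
```

```text
[0.48778247 0.02491487 0.13241808] [ 2.53039407e-01 -3.13054973e+00 -1.17311772e-03] [ 0.02150474 -0.01576139  0.00800824 -0.00182343  0.00081767 -0.00295125] [-5.44575733e-02 -1.01974227e-01  1.90900312e+00  6.45826674e-04
  1.33548972e+00 -1.78671221e+00]
```

Call:
{"name": "arm_command", "arguments": {"targets": [{"x": 0, "y": -0.004, "z": -0.08, "rx": 0, "ry": 0, "rz": 0, "claw": 0}, {"x": 0, "y": -0.004, "z": -0.13, "rx": 0, "ry": 0, "rz": 0, "claw": 0}, {"x": 0, "y": -0.004, "z": -0.16, "rx": 0, "ry": 0, "rz": 0, "claw": 0}, {"x": 0, "y": -0.004, "z": -0.184, "rx": 0, "ry": 0, "rz": 0, "claw": 0}, {"x": 0, "y": -0.004, "z": -0.184, "rx": 0, "ry": 0, "rz": 0, "claw": 0}, {"x": 0, "y": -0.004, "z": -0.184, "rx": 0, "ry": 0, "rz": 0, "claw": 120}, {"x": 0, "y": -0.004, "z": -0.184, "rx": 0, "ry": 0, "rz": 0, "claw": 160}, {"x": 0, "y": -0.004, "z": -0.184, "rx": 0, "ry": 0, "rz": 0, "claw": 255}, {"x": 0, "y": -0.004, "z": -0.184, "rx": 0, "ry": 0, "rz": 0, "claw": 255}, {"x": 0, "y": -0.004, "z": -0.184, "rx": 0, "ry": 0, "rz": 0, "claw": 255}]}}

```text
t: 2.6
tool_pos: [0.4888, 0.0218, 0.0417]
orientation: [-0.253, 3.13, -0.0]
force: [-0.6, 0.3, 0.4]
opening: 0.0644
gripper_force: 0.0
```

Call:
{"name": "arm_command", "arguments": {"targets": [{"x": 0, "y": 0, "z": 0, "rx": 0, "ry": 0, "rz": 0, "claw": 255}, {"x": 0, "y": 0, "z": 0, "rx": 0, "ry": 0, "rz": 0, "claw": 255}, {"x": 0, "y": 0, "z": 0, "rx": 0, "ry": 0, "rz": 0, "claw": 255}, {"x": 0, "y": 0, "z": 0, "rx": 0, "ry": 0, "rz": 0, "claw": 255}, {"x": 0, "y": 0, "z": 0, "rx": 0, "ry": 0, "rz": 0, "claw": 255}, {"x": 0, "y": 0, "z": 0, "rx": 0, "ry": 0, "rz": 0, "claw": 255}]}}

```text
t: 3.1
tool_pos: [0.488, 0.0219, 0.0406]
orientation: [0.253, -3.131, -0.0]
force: [-0.4, -0.7, 0.2]
opening: 0.0242
gripper_force: 0.0
```

Call:
{"name": "arm_command", "arguments": {"targets": [{"x": 0, "y": 0, "z": 0, "rx": 0, "ry": 0, "rz": 0, "claw": 255}, {"x": 0, "y": 0, "z": 0, "rx": 0, "ry": 0, "rz": 0, "claw": 255}, {"x": 0, "y": 0, "z": 0, "rx": 0, "ry": 0, "rz": 0, "claw": 255}, {"x": 0, "y": 0, "z": 0, "rx": 0, "ry": 0, "rz": 0, "claw": 255}, {"x": 0, "y": 0, "z": 0, "rx": 0, "ry": 0, "rz": 0, "claw": 255}]}}

```text
t: 3.52
tool_pos: [0.4879, 0.0219, 0.0406]
orientation: [0.253, -3.131, -0.0]
force: [0.0, 0.5, -0.2]
opening: 0.0155
gripper_force: 59.9
```

Run:
```python
from h import *
s=robot.read_state(); print({k:np.round(s[k],4) for k in("tool_pos","orientation","force","wrist_torque","opening","gripper_force")})
```

```text
{'tool_pos': array([0.4879, 0.0219, 0.0406]), 'orientation': array([ 2.5300e-01, -3.1312e+00, -1.0000e-04]), 'force': array([ 0.0442,  0.4777, -0.2127]), 'wrist_torque': array([0.1644, 0.0253, 0.025 ]), 'opening': np.float64(0.0155), 'gripper_force': np.float64(59.8567)}
```

Call:
{"name": "arm_command", "arguments": {"targets": [{"x": 0, "y": 0, "z": 0.03, "rx": 0, "ry": 0, "rz": 0, "claw": 255}, {"x": 0, "y": 0, "z": 0.06, "rx": 0, "ry": 0, "rz": 0, "claw": 255}, {"x": 0, "y": 0, "z": 0.1, "rx": 0, "ry": 0, "rz": 0, "claw": 255}, {"x": 0, "y": 0, "z": 0.12, "rx": 0, "ry": 0, "rz": 0, "claw": 255}, {"x": 0, "y": 0, "z": 0.12, "rx": 0, "ry": 0, "rz": 0, "claw": 255}, {"x": -0.05, "y": -0.05, "z": 0.12, "rx": 0, "ry": 0, "rz": -0.02, "claw": 255}, {"x": -0.08, "y": -0.12, "z": 0.12, "rx": 0, "ry": 0, "rz": -0.05, "claw": 255}, {"x": -0.11, "y": -0.19, "z": 0.12, "rx": 0, "ry": 0, "rz": -0.054, "claw": 255}, {"x": -0.14, "y": -0.26, "z": 0.12, "rx": 0, "ry": 0, "rz": -0.054, "claw": 255}, {"x": -0.17, "y": -0.33, "z": 0.12, "rx": 0, "ry": 0, "rz": -0.054, "claw": 255}]}}

```text
t: 4.35
tool_pos: [0.4015, -0.144, 0.0995]
orientation: [0.085, -3.14, -0.001]
force: [0.3, -0.2, -0.6]
opening: 0.0156
gripper_force: 59.9
```

Call:
{"name": "arm_command", "arguments": {"targets": [{"x": -0.03, "y": -0.07, "z": 0, "rx": 0, "ry": 0, "rz": 0, "claw": 255}, {"x": -0.06, "y": -0.14, "z": 0, "rx": 0, "ry": 0, "rz": 0, "claw": 255}, {"x": -0.08, "y": -0.19, "z": 0, "rx": 0, "ry": 0, "rz": 0, "claw": 255}, {"x": -0.096, "y": -0.22, "z": 0, "rx": 0, "ry": 0, "rz": 0, "claw": 255}, {"x": -0.096, "y": -0.225, "z": 0, "rx": 0, "ry": 0, "rz": 0, "claw": 255}, {"x": -0.096, "y": -0.225, "z": 0, "rx": 0, "ry": 0, "rz": 0, "claw": 255}, {"x": -0.096, "y": -0.225, "z": 0, "rx": 0, "ry": 0, "rz": 0, "claw": 255}]}}

```text
t: 4.93
tool_pos: [0.355, -0.2548, 0.0998]
orientation: [0.083, -3.14, -0.002]
force: [-0.4, -0.3, -0.5]
opening: 0.0157
gripper_force: 59.9
```

```bash
cat >> ov.py <<'E'
G=(0,255,0);Rd=(0,0,255);B=(255,0,0)
def st():
    s=robot.read_state(); print({k:np.round(s[k],4).tolist() for k in("t","tool_pos","orientation","force","wrist_torque","opening","gripper_force")})
    y=R.from_rotvec(s["orientation"]).as_matrix()[:,1]; yaw=np.degrees(np.arctan2(y[1],y[0]))-90
    p=s["tool_pos"]*1e3; c,q=np.cos(np.radians(yaw)),np.sin(np.radians(yaw))
    print("yaw",yaw,"spatula origin",p-[10*c,10*q,40.6],"tip",p+[130*c,130*q,-40.6]); return p-[10*c,10*q,40.6],yaw
def look(name,extra,tb=(175,155,375,285),sb=(195,160,395,300)):
    o,yaw=st(); h=o[2]
    S=[(o[0],o[1],yaw,rect(46,140,-24,24,h+2.8),G),(o[0],o[1],yaw,rect(-65,35,-8,8,h+55),Rd)]+extra
    for n,bx in(("top",tb),("side",sb)):
        f=robot.read_camera(n); np.savez(f"{n}_{name}.npz",p=f[0],d=f[1]); cv2.imwrite(f"pics/{name}_{n}.png",draw(n,f[0],S,bx,4))
E
python3 - <<'E'
from ov import *
fe=(604,-242.8,3)
look("app",[(*fe,rect(-30,65,58,65,26),G),(*fe,rect(-30,65,-65,-58,26),G),(*fe,rect(46,52,-58,58,26),Rd),(552.3,-246,0,circ(46,16),B)],(230,160,400,300),(230,200,400,320))
a=cv2.imread("pics/app_top.png");b=cv2.imread("pics/app_side.png")
E
```

```text
{'t': 4.9333, 'tool_pos': [0.355, -0.2548, 0.0998], 'orientation': [0.0829, -3.1399, -0.002], 'force': [-0.4075, -0.345, -0.4629], 'wrist_torque': [0.0713, 0.0505, 0.0062], 'opening': 0.0157, 'gripper_force': 59.856}
yaw 3.024286245135741 spatula origin [ 344.97108747 -255.33208141   59.24017171] tip [ 484.77610403 -247.94578703   59.24017171]
```

View pics/app_side.png

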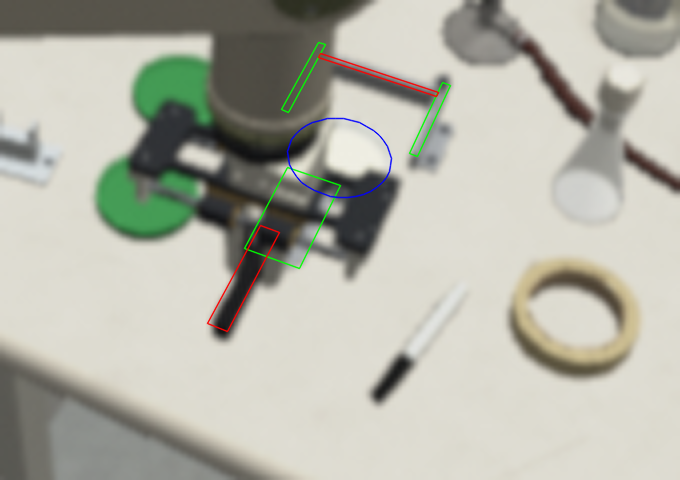

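The side view shows the spatula in the gripper, the handle's rear at about (222,335), about 2 px (in the full image) off my overlay, and the marker and tape well clear. I'll check the pitch from depth.

Run:
```python
from ov import *
o=np.array([345,-255.3]);yaw=np.radians(3.02); c,s=np.cos(yaw),np.sin(yaw)
for n in("side","top"):
    f=np.load(f"{n}_app.npz"); C=cloud(n,f["d"])*1e3
    dx,dy=C[...,0]-o[0],C[...,1]-o[1]; X=c*dx+s*dy; Y=-s*dx+c*dy; Z=C[...,2]
    for a,b in((-85,-65),(-65,-50),(-50,-35),(-35,-20),(-20,-8),(46,60),(60,80),(80,100),(100,120),(120,138)):
        m=(X>a)&(X<b)&(abs(Y)<(22 if a>40 else 14))&(Z>25)&(Z<130 if a<0 else Z<90)
        if m.sum()>4: print(n,a,b,m.sum(),"z pct",np.round(np.percentile(Z[m],[10,50,90]),1),"Y",np.round(np.median(Y[m]),1))
```

```text
side -65 -50 37 z pct [103.3 113.  118. ] Y -2.7
side -50 -35 26 z pct [107.5 114.7 117.9] Y -4.7
side -35 -20 25 z pct [109.2 114.7 117.9] Y -2.4
side -20 -8 18 z pct [106.9 115.  118. ] Y -3.9
side 46 60 9 z pct [61.  63.4 66.5] Y -15.8
side 60 80 8 z pct [59.9 62.8 65.3] Y -17.2
side 80 100 6 z pct [61.4 62.6 64.9] Y -18.7
side 120 138 5 z pct [60.5 62.2 63.9] Y -18.9
top -65 -50 19 z pct [112.1 114.5 116.8] Y 0.7
top -50 -35 8 z pct [107.4 115.2 118.9] Y 6.4
top 46 60 27 z pct [58.4 63.  65.2] Y 10.3
top 60 80 65 z pct [58.4 62.3 66. ] Y 0.9
top 80 100 76 z pct [58.1 62.3 66.2] Y -0.1
top 100 120 75 z pct [58.1 62.3 66.6] Y -0.1
top 120 138 66 z pct [57.1 62.  65. ] Y 0.5
```

View pics/app_top.png

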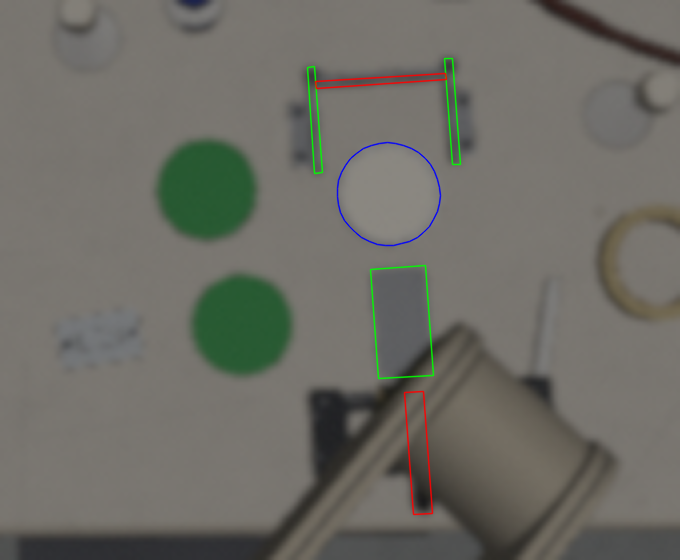

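Call:
{"name": "arm_command", "arguments": {"targets": [{"x": 0, "y": -0.001, "z": -0.05, "rx": 0, "ry": 0, "rz": 0, "claw": 255}, {"x": 0, "y": -0.001, "z": -0.09, "rx": 0, "ry": 0, "rz": 0, "claw": 255}, {"x": 0, "y": -0.001, "z": -0.11, "rx": 0, "ry": 0, "rz": 0, "claw": 255}, {"x": 0, "y": -0.001, "z": -0.116, "rx": 0, "ry": 0, "rz": 0, "claw": 255}, {"x": 0, "y": -0.001, "z": -0.118, "rx": 0, "ry": 0, "rz": 0, "claw": 255}, {"x": 0, "y": -0.001, "z": -0.118, "rx": 0, "ry": 0, "rz": 0, "claw": 255}, {"x": 0, "y": -0.001, "z": -0.118, "rx": 0, "ry": 0, "rz": 0, "claw": 255}, {"x": 0, "y": -0.001, "z": -0.118, "rx": 0, "ry": 0, "rz": 0, "claw": 255}]}}

```text
t: 5.7
tool_pos: [0.3558, -0.2567, 0.0427]
orientation: [-0.084, 3.139, -0.002]
force: [1.2, -0.1, -1.9]
opening: 0.0151
gripper_force: 59.9
```

```bash
python3 -c "
from ov import *
st()"
```

```text
{'t': 5.7, 'tool_pos': [0.3558, -0.2567, 0.0427], 'orientation': [-0.0836, 3.139, -0.0022], 'force': [1.201, -0.0871, -1.8634], 'wrist_torque': [0.0893, 0.0414, -0.033], 'opening': 0.0151, 'gripper_force': 59.856}
yaw 3.0501236303271497 spatula origin [ 345.81471206 -257.2508981     2.12241077] tip [ 485.61638357 -249.80155976    2.12241077]
```

Call:
{"name": "arm_command", "arguments": {"targets": [{"x": 0, "y": 0, "z": 0, "rx": 0, "ry": 0, "rz": 0, "claw": 255}, {"x": 0, "y": 0, "z": 0, "rx": 0, "ry": 0, "rz": 0, "claw": 255}, {"x": 0, "y": 0, "z": 0, "rx": 0, "ry": 0, "rz": 0, "claw": 255}, {"x": 0, "y": 0, "z": 0, "rx": 0, "ry": 0, "rz": 0, "claw": 255}]}}

```text
t: 6.03
tool_pos: [0.3551, -0.2562, 0.0418]
orientation: [-0.083, 3.14, -0.0]
force: [0.2, -0.5, -0.8]
opening: 0.0158
gripper_force: 59.9
```

```bash
python3 -c "
from ov import *
st()"
```

```text
{'t': 6.0333, 'tool_pos': [0.3551, -0.2562, 0.0418], 'orientation': [-0.0833, 3.1403, -0.0003], 'force': [0.1525, -0.5241, -0.8002], 'wrist_torque': [-0.0363, 0.0167, 0.0368], 'opening': 0.0158, 'gripper_force': 59.8558}
yaw 3.040323991027435 spatula origin [ 345.08932999 -256.7447624     1.19143632] tip [ 484.89227356 -249.31933528    1.19143632]
```

Call:
{"name": "arm_command", "arguments": {"targets": [{"x": 0, "y": 0, "z": -0.002, "rx": 0, "ry": 0, "rz": 0, "claw": 255}, {"x": 0, "y": 0, "z": -0.003, "rx": 0, "ry": 0, "rz": 0, "claw": 255}, {"x": 0, "y": 0, "z": -0.003, "rx": 0, "ry": 0, "rz": 0, "claw": 255}, {"x": 0, "y": 0, "z": -0.003, "rx": 0, "ry": 0, "rz": 0, "claw": 255}, {"x": 0, "y": 0, "z": -0.003, "rx": 0, "ry": 0, "rz": 0, "claw": 255}]}}

```text
t: 6.45
tool_pos: [0.355, -0.2563, 0.0404]
orientation: [0.084, -3.14, 0.0]
force: [-3.4, 0.6, 5.2]
opening: 0.0156
gripper_force: 59.9
```

```bash
python3 -c "
from ov import *
st()"
```

```text
{'t': 6.45, 'tool_pos': [0.355, -0.2563, 0.0404], 'orientation': [0.0836, -3.1404, 0.0004], 'force': [-3.436, 0.5737, 5.2165], 'wrist_torque': [0.1846, 0.4485, 0.0208], 'opening': 0.0156, 'gripper_force': 59.8571}
yaw 3.0488152087063725 spatula origin [ 3.45050788e+02 -2.56821239e+02 -1.58321320e-01] tip [ 4.84852630e+02 -2.49375093e+02 -1.58321320e-01]
```

Call:
{"name": "arm_command", "arguments": {"targets": [{"x": 0.01, "y": 0.0005, "z": 0, "rx": 0, "ry": 0, "rz": 0, "claw": 255}, {"x": 0.02, "y": 0.001, "z": 0, "rx": 0, "ry": 0, "rz": 0, "claw": 255}, {"x": 0.03, "y": 0.0015, "z": 0, "rx": 0, "ry": 0, "rz": 0, "claw": 255}, {"x": 0.04, "y": 0.002, "z": 0, "rx": 0, "ry": 0, "rz": 0, "claw": 255}, {"x": 0.05, "y": 0.0025, "z": 0, "rx": 0, "ry": 0, "rz": 0, "claw": 255}, {"x": 0.06, "y": 0.003, "z": 0, "rx": 0, "ry": 0, "rz": 0, "claw": 255}, {"x": 0.07, "y": 0.0035, "z": 0, "rx": 0, "ry": 0, "rz": 0, "claw": 255}, {"x": 0.08, "y": 0.004, "z": 0, "rx": 0, "ry": 0, "rz": 0, "claw": 255}, {"x": 0.09, "y": 0.0047, "z": 0, "rx": 0, "ry": 0, "rz": 0, "claw": 255}, {"x": 0.1, "y": 0.005, "z": 0, "rx": 0, "ry": 0, "rz": 0, "claw": 255}]}}

```text
t: 7.28
tool_pos: [0.4048, -0.254, 0.0405]
orientation: [0.084, -3.139, 0.001]
force: [-7.1, -0.9, 8.1]
opening: 0.0155
gripper_force: 59.9
```

```bash
python3 -c "
from ov import *
st()"
```

```text
{'t': 7.2833, 'tool_pos': [0.4048, -0.254, 0.0405], 'orientation': [0.0836, -3.1393, 0.0008], 'force': [-7.0608, -0.8753, 8.1227], 'wrist_torque': [-0.0376, 1.1291, 0.0432], 'opening': 0.0155, 'gripper_force': 59.8572}
yaw 3.0491810842502076 spatula origin [ 3.94776155e+02 -2.54567809e+02 -9.85434487e-02] tip [ 5.34577950e+02 -2.47120771e+02 -9.85434487e-02]
```

Call:
{"name": "arm_command", "arguments": {"targets": [{"x": 0, "y": 0, "z": 0.001, "rx": 0, "ry": 0, "rz": 0, "claw": 255}, {"x": 0, "y": 0, "z": 0.001, "rx": 0, "ry": 0, "rz": 0, "claw": 255}, {"x": 0.008, "y": 0.0004, "z": 0.001, "rx": 0, "ry": 0, "rz": 0, "claw": 255}, {"x": 0.016, "y": 0.0008, "z": 0.001, "rx": 0, "ry": 0, "rz": 0, "claw": 255}, {"x": 0.024, "y": 0.0012, "z": 0.001, "rx": 0, "ry": 0, "rz": 0, "claw": 255}, {"x": 0.032, "y": 0.0016, "z": 0.001, "rx": 0, "ry": 0, "rz": 0, "claw": 255}, {"x": 0.04, "y": 0.002, "z": 0.001, "rx": 0, "ry": 0, "rz": 0, "claw": 255}]}}

```text
t: 7.87
tool_pos: [0.4253, -0.2525, 0.0405]
orientation: [0.084, -3.14, -0.0]
force: [-3.0, -0.5, 2.4]
opening: 0.0156
gripper_force: 59.9
```

```bash
python3 -c "
from ov import *
st()"
```

```text
{'t': 7.8667, 'tool_pos': [0.4253, -0.2525, 0.0405], 'orientation': [0.0835, -3.1403, -0.0002], 'force': [-2.975, -0.4732, 2.4406], 'wrist_torque': [0.0047, 0.5148, -0.0232], 'opening': 0.0156, 'gripper_force': 59.8569}
yaw 3.047993069618471 spatula origin [ 4.15307102e+02 -2.53075801e+02 -5.01393175e-02] tip [ 5.55109050e+02 -2.45631661e+02 -5.01393175e-02]
```

Call:
{"name": "arm_command", "arguments": {"targets": [{"x": 0.007, "y": 0.0004, "z": 0, "rx": 0, "ry": 0, "rz": 0, "claw": 255}, {"x": 0.014, "y": 0.0007, "z": 0, "rx": 0, "ry": 0, "rz": 0, "claw": 255}, {"x": 0.021, "y": 0.0011, "z": 0, "rx": 0, "ry": 0, "rz": 0, "claw": 255}, {"x": 0.028, "y": 0.0015, "z": 0, "rx": 0, "ry": 0, "rz": 0, "claw": 255}, {"x": 0.035, "y": 0.0018, "z": 0, "rx": 0, "ry": 0, "rz": 0, "claw": 255}, {"x": 0.042, "y": 0.0022, "z": 0, "rx": 0, "ry": 0, "rz": 0, "claw": 255}]}}

```text
t: 8.37
tool_pos: [0.444, -0.2517, 0.0406]
orientation: [0.083, -3.136, -0.001]
force: [-1.6, 0.1, 1.9]
opening: 0.0156
gripper_force: 60.0
```

Run:
```python
from ov import *
look("p1",[(552.3,-246,0,circ(46,16),B)])
f=np.load("top_p1.npz")["p"]; hsv=f.max(-1).astype(int); bg=118
v,u=np.mgrid[:420,:560]; m=(abs(u-327)<17)&(v>172)&(v<225)&(hsv>bg+8)
b=m.astype(np.uint8); n,l,s,c=cv2.connectedComponentsWithStats(b); i=1+np.argmax(s[1:,4]); print(s[i],P("top",*c[i],.016))
```

```text
{'t': 8.3667, 'tool_pos': [0.444, -0.2517, 0.0406], 'orientation': [0.0831, -3.1357, -0.0009], 'force': [-1.5545, 0.0999, 1.9141], 'wrist_torque': [0.1158, 0.1915, -0.0026], 'opening': 0.0156, 'gripper_force': 60.0005}
yaw 3.036674694628772 spatula origin [ 4.34023193e+02 -2.52238354e+02  1.70811792e-02] tip [ 5.73826609e+02 -2.44821831e+02  1.70811792e-02]
[313 182  24  22 425] [ 607.8 -241.    16. ]
```

Call:
{"name": "arm_command", "arguments": {"targets": [{"x": 0.007, "y": 0.0004, "z": 0, "rx": 0, "ry": 0, "rz": 0, "claw": 255}, {"x": 0.014, "y": 0.0008, "z": 0, "rx": 0, "ry": 0, "rz": 0, "claw": 255}, {"x": 0.021, "y": 0.0013, "z": 0, "rx": 0, "ry": 0, "rz": 0, "claw": 255}, {"x": 0.028, "y": 0.0017, "z": 0, "rx": 0, "ry": 0, "rz": 0, "claw": 255}, {"x": 0.035, "y": 0.0021, "z": 0, "rx": 0, "ry": 0, "rz": 0, "claw": 255}, {"x": 0.042, "y": 0.0025, "z": 0, "rx": 0, "ry": 0, "rz": 0, "claw": 255}, {"x": 0.049, "y": 0.003, "z": 0, "rx": 0, "ry": 0, "rz": 0, "claw": 255}, {"x": 0.056, "y": 0.0035, "z": 0, "rx": 0, "ry": 0, "rz": 0, "claw": 255}, {"x": 0.063, "y": 0.004, "z": 0, "rx": 0, "ry": 0, "rz": 0, "claw": 255}, {"x": 0.07, "y": 0.0045, "z": 0, "rx": 0, "ry": 0, "rz": 0, "claw": 255}]}}

```text
t: 9.3
tool_pos: [0.4814, -0.2492, 0.0406]
orientation: [0.084, -3.14, -0.0]
force: [-2.4, 0.5, 0.7]
opening: 0.0152
gripper_force: 60.0
```

```bash
cat >> ov.py <<'E'
def dish(name,vlo=172,vhi=225,u0=327,z=.016,du=17,thr=126):
    look(name,[]); f=np.load(f"top_{name}.npz")["p"].max(-1).astype(int)
    v,u=np.mgrid[:420,:560]; b=((abs(u-u0)<du)&(v>vlo)&(v<vhi)&(f>thr)).astype(np.uint8)
    n,l,s,c=cv2.connectedComponentsWithStats(b); i=1+np.argmax(s[1:,4]); print("dish",s[i],P("top",*c[i],z))
E
python3 -c "
from ov import *
dish('p2')"
```

```text
{'t': 9.3, 'tool_pos': [0.4814, -0.2492, 0.0406], 'orientation': [0.0837, -3.1404, -0.0001], 'force': [-2.3676, 0.4765, 0.7361], 'wrist_torque': [0.045, 0.401, 0.0009], 'opening': 0.0152, 'gripper_force': 60.0005}
yaw 3.051902147431349 spatula origin [ 4.71398659e+02 -2.49721479e+02 -1.84816392e-02] tip [ 6.11200099e+02 -2.42267801e+02 -1.84816392e-02]
dish [313 182  24  22 352] [ 612.2 -236.6   16. ]
```

Call:
{"name": "arm_command", "arguments": {"targets": [{"x": 0.006, "y": 0.0003, "z": 0, "rx": 0, "ry": 0, "rz": 0, "claw": 255}, {"x": 0.012, "y": 0.0006, "z": 0, "rx": 0, "ry": 0, "rz": 0, "claw": 255}, {"x": 0.018, "y": 0.0009, "z": 0, "rx": 0, "ry": 0, "rz": 0, "claw": 255}, {"x": 0.024, "y": 0.0012, "z": 0, "rx": 0, "ry": 0, "rz": 0, "claw": 255}, {"x": 0.03, "y": 0.0016, "z": 0, "rx": 0, "ry": 0, "rz": 0, "claw": 255}, {"x": 0.036, "y": 0.002, "z": 0, "rx": 0, "ry": 0, "rz": 0, "claw": 255}, {"x": 0.042, "y": 0.0023, "z": 0, "rx": 0, "ry": 0, "rz": 0, "claw": 255}, {"x": 0.048, "y": 0.0026, "z": 0, "rx": 0, "ry": 0, "rz": 0, "claw": 255}]}}

```text
t: 10.07
tool_pos: [0.5053, -0.2479, 0.0406]
orientation: [0.084, -3.14, -0.0]
force: [-3.1, 0.4, 1.5]
opening: 0.0159
gripper_force: 60.0
```

```bash
python3 -c "
from ov import *
dish('p3')"
```

```text
{'t': 10.0667, 'tool_pos': [0.5053, -0.2479, 0.0406], 'orientation': [0.0836, -3.1403, -0.0001], 'force': [-3.0751, 0.4007, 1.5428], 'wrist_torque': [0.1094, 0.5031, 0.0228], 'opening': 0.0159, 'gripper_force': 60.0005}
yaw 3.0494417800075695 spatula origin [ 4.95289775e+02 -2.48460747e+02 -1.15824259e-02] tip [ 6.35091535e+02 -2.41013073e+02 -1.15824259e-02]
dish [314 182  18  20 211] [ 618.  -226.5   16. ]
```

View pics/p3_top.png

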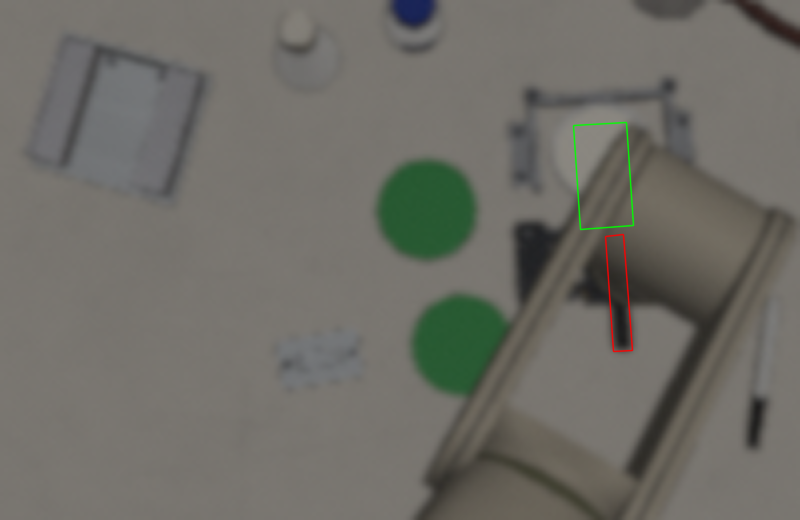

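The dish is against the bar, with its edges at (553,150) and (600,103) in the crop, so its centre is about (604,154). The blade's middle is at (603,176), about 19 mm short, so I'll go on slowly.

Call:
{"name": "arm_command", "arguments": {"targets": [{"x": 0.004, "y": 0.0002, "z": 0, "rx": 0, "ry": 0, "rz": 0, "claw": 255}, {"x": 0.008, "y": 0.0004, "z": 0, "rx": 0, "ry": 0, "rz": 0, "claw": 255}, {"x": 0.012, "y": 0.0006, "z": 0, "rx": 0, "ry": 0, "rz": 0, "claw": 255}, {"x": 0.016, "y": 0.0008, "z": 0, "rx": 0, "ry": 0, "rz": 0, "claw": 255}, {"x": 0.02, "y": 0.001, "z": 0, "rx": 0, "ry": 0, "rz": 0, "claw": 255}, {"x": 0.024, "y": 0.0012, "z": 0, "rx": 0, "ry": 0, "rz": 0, "claw": 255}, {"x": 0.026, "y": 0.0013, "z": 0, "rx": 0, "ry": 0, "rz": 0, "claw": 255}, {"x": 0.026, "y": 0.0013, "z": 0, "rx": 0, "ry": 0, "rz": 0, "claw": 255}]}}

```text
t: 10.83
tool_pos: [0.5184, -0.2473, 0.0406]
orientation: [-0.084, 3.14, 0.0]
force: [-1.3, -0.2, -0.7]
opening: 0.0153
gripper_force: 60.0
```

```bash
python3 -c "
from ov import *
st()"
```

```text
{'t': 10.8333, 'tool_pos': [0.5184, -0.2473, 0.0406], 'orientation': [-0.0837, 3.1402, 0.0], 'force': [-1.3319, -0.1967, -0.6886], 'wrist_torque': [0.0686, 0.1864, 0.062], 'opening': 0.0153, 'gripper_force': 59.9998}
yaw 3.0538524878607376 spatula origin [ 5.08381232e+02 -2.47801397e+02  1.68914728e-03] tip [ 6.48182419e+02 -2.40342960e+02  1.68914728e-03]
```

Call:
{"name": "arm_command", "arguments": {"targets": [{"x": 0.001, "y": 0, "z": 0, "rx": 0, "ry": 0, "rz": 0, "claw": 255}, {"x": 0.002, "y": 0, "z": 0, "rx": 0, "ry": 0, "rz": 0, "claw": 255}, {"x": 0.003, "y": 0, "z": 0, "rx": 0, "ry": 0, "rz": 0, "claw": 255}, {"x": 0.004, "y": 0, "z": 0, "rx": 0, "ry": 0, "rz": 0, "claw": 255}, {"x": 0.004, "y": 0, "z": 0, "rx": 0, "ry": 0, "rz": 0, "claw": 255}]}}

```text
t: 11.25
tool_pos: [0.5202, -0.2472, 0.0406]
orientation: [-0.084, 3.14, 0.0]
force: [0.2, 0.7, 0.4]
opening: 0.0157
gripper_force: 60.0
```

Run:
```python
from ov import *
dish('p4')
# dish centre from visible rim in the top picture: compare with an ideal disc
f=np.load("top_p4.npz")["p"].max(-1).astype(np.float32)
best=[]
for cx in np.arange(596,622,1.):
  for cy in np.arange(-252,-230,1.):
    sc=0;n=0
    for a in np.radians(np.arange(10,130,8)):   # visible arc: ahead/left
        e=lambda r: proj("top",[(cx+r*np.cos(a))/1e3,(cy+r*np.sin(a))/1e3,.019])
        i,o=e(40),e(52); sc+=cv2.getRectSubPix(f,(1,1),tuple(map(float,i)))[0,0]-cv2.getRectSubPix(f,(1,1),tuple(map(float,o)))[0,0]
    best.append((sc,cx,cy))
best.sort(reverse=True); print(best[:3], np.mean([b[1:] for b in best[:10]],0))
```

```text
{'t': 11.25, 'tool_pos': [0.5202, -0.2472, 0.0406], 'orientation': [-0.0836, 3.1402, 0.0001], 'force': [0.2019, 0.706, 0.396], 'wrist_torque': [0.1293, 0.1611, 0.0476], 'opening': 0.0157, 'gripper_force': 59.9993}
yaw 3.050308730064117 spatula origin [ 5.10223997e+02 -2.47774467e+02  7.60829056e-03] tip [ 6.50025645e+02 -2.40324677e+02  7.60829056e-03]
dish [314 182  14  18 136] [ 620.8 -220.3   16. ]
[(np.float32(358.775), np.float64(603.0), np.float64(-231.0)), (np.float32(358.1173), np.float64(602.0), np.float64(-231.0)), (np.float32(355.7887), np.float64(604.0), np.float64(-231.0))] [ 604.8 -238.9]
```

Call:
{"name": "arm_command", "arguments": {"targets": [{"x": 0, "y": 0, "z": 0.003, "rx": 0, "ry": 0, "rz": 0, "claw": 255}, {"x": -0.004, "y": 0, "z": 0.006, "rx": 0, "ry": 0, "rz": 0, "claw": 255}, {"x": -0.006, "y": 0, "z": 0.012, "rx": 0, "ry": 0, "rz": 0, "claw": 255}, {"x": -0.006, "y": 0, "z": 0.024, "rx": 0, "ry": 0, "rz": 0, "claw": 255}, {"x": -0.006, "y": 0, "z": 0.04, "rx": 0, "ry": 0, "rz": 0, "claw": 255}, {"x": -0.006, "y": 0, "z": 0.058, "rx": 0, "ry": 0, "rz": 0, "claw": 255}, {"x": -0.006, "y": 0, "z": 0.076, "rx": 0, "ry": 0, "rz": 0, "claw": 255}, {"x": -0.006, "y": 0, "z": 0.09, "rx": 0, "ry": 0, "rz": 0, "claw": 255}, {"x": -0.006, "y": 0, "z": 0.1, "rx": 0, "ry": 0, "rz": 0, "claw": 255}, {"x": -0.006, "y": 0, "z": 0.1, "rx": 0, "ry": 0, "rz": 0, "claw": 255}]}}

```text
t: 12.18
tool_pos: [0.518, -0.2479, 0.0926]
orientation: [-0.084, 3.138, -0.002]
force: [0.8, -0.8, -1.8]
opening: 0.0156
gripper_force: 60.0
```

Call:
{"name": "arm_command", "arguments": {"targets": [{"x": 0, "y": 0, "z": 0.016, "rx": 0, "ry": 0, "rz": 0, "claw": 255}, {"x": 0, "y": 0, "z": 0.032, "rx": 0, "ry": 0, "rz": 0, "claw": 255}, {"x": 0, "y": 0, "z": 0.048, "rx": 0, "ry": 0, "rz": 0, "claw": 255}, {"x": 0, "y": 0, "z": 0.06, "rx": 0, "ry": 0, "rz": 0, "claw": 255}, {"x": 0, "y": 0, "z": 0.06, "rx": 0, "ry": 0, "rz": 0, "claw": 255}, {"x": 0, "y": 0, "z": 0.06, "rx": 0, "ry": 0, "rz": 0, "claw": 255}, {"x": 0, "y": 0, "z": 0.06, "rx": 0, "ry": 0, "rz": 0, "claw": 255}, {"x": 0, "y": 0, "z": 0.06, "rx": 0, "ry": 0, "rz": 0, "claw": 255}]}}

```text
t: 12.85
tool_pos: [0.5167, -0.2471, 0.12]
orientation: [0.084, -3.14, -0.001]
force: [0.2, 0.5, -1.7]
opening: 0.0156
gripper_force: 60.0
```

```bash
cat >> ov.py <<'E'
def onblade(name):
    o,yaw=st(); c,s=np.cos(np.radians(yaw)),np.sin(np.radians(yaw))
    for n in("side","top"):
        p,d=robot.read_camera(n); np.savez(f"{n}_{name}.npz",p=p,d=d); C=cloud(n,d)*1e3
        dx,dy=C[...,0]-o[0],C[...,1]-o[1]; X=c*dx+s*dy; Y=-s*dx+c*dy; Z=C[...,2]-o[2]
        m=(X>42)&(X<155)&(abs(Y)<70)&(abs(Z-18.8)<7)&(p.min(-1)>100)
        if m.sum()<20: print(n,m.sum()); continue
        q=np.stack([X[m],Y[m],Z[m]],1); A=np.c_[q[:,:2],np.ones(len(q))]; k=np.linalg.lstsq(A,q[:,2],rcond=None)[0]
        print(n,len(q),"extent 2-98%",np.round(np.percentile(q,[2,98],axis=0),1).tolist(),"mean",q.mean(0).round(1),"slope",k[:2].round(3))
E
python3 -c "
from ov import *
onblade('l1')"
```

```text
{'t': 12.85, 'tool_pos': [0.5167, -0.2471, 0.12], 'orientation': [0.0835, -3.1396, -0.0008], 'force': [0.2202, 0.505, -1.7308], 'wrist_torque': [0.0683, 0.1012, 0.0005], 'opening': 0.0156, 'gripper_force': 59.9984}
yaw 3.047125094879007 spatula origin [ 506.67920906 -247.6538563    79.42577323] tip [ 646.48127024 -240.21183439   79.42577323]
side 77 extent 2-98% [[57.4, -40.9, 12.6], [133.1, 28.8, 23.6]] mean [ 84.8 -20.   19.6] slope [0.038 0.033]
top 211 extent 2-98% [[74.7, -10.2, 13.4], [140.6, 44.6, 24.8]] mean [110.6  21.3  19.4] slope [-0.019 -0.019]
```

Run:
```python
from ov import *
from scipy.optimize import minimize
Zs=np.median([np.load(f)["d"] for f in("top0.npz","top_app.npz","top_p1.npz","top_p2.npz","top_p3.npz","top_p4.npz","top_l1.npz")],0)
Ss=np.median([np.load(f)["d"] for f in("side0.npz","side_app.npz","side_p1.npz","side_p2.npz","side_p3.npz","side_p4.npz")],0)
for n,D,box in(("top",Zs,(176,155,232,212)),("side",Ss,(196,158,252,208))):
    C=cloud(n,D)*1e3; u0,v0,u1,v1=box; C=C[v0:v1,u0:u1].reshape(-1,3)
    K,o,M=cal(n); o=o*1e3
    H=C[:,2]; hi=(H>36)&(H<62)
    d=C-o; Q=o+d*((46-o[2])/d[:,2])[:,None]   # ray hits at z=46
    sg=lambda a: 1/(1+np.exp(-a/1.5))
    def cost(p):
        c,s=np.cos(p[2]/60),np.sin(p[2]/60); X=c*(Q[:,0]-p[0])+s*(Q[:,1]-p[1]); Y=abs(-s*(Q[:,0]-p[0])+c*(Q[:,1]-p[1]))
        w=sg(X+50)*sg(60-X)*sg(Y-33)*sg(64-Y)
        ok=X<55 
        return np.sum((w-hi)[ok]**2)+0.0
    b=min((minimize(cost,[x,y,-17.5],method="Nelder-Mead",options=dict(xatol=.05,fatol=.01)) for x in(634,640) for y in(188,194)),key=lambda r:r.fun)
    print(n,b.x[:2],np.degrees(b.x[2]/60),b.fun,hi.sum())
```

```text
top [635.73800653 193.31364917] -16.641069076375338 31.223359607966067 651
side [624.84218885 187.47872813] -17.0441262078522 162.30619296825972 134
```

Call:
{"name": "arm_command", "arguments": {"targets": [{"x": -0.004, "y": 0.006, "z": 0, "rx": 0, "ry": 0, "rz": 0, "claw": 255}, {"x": -0.012, "y": 0.016, "z": 0, "rx": 0, "ry": 0, "rz": 0, "claw": 255}, {"x": -0.024, "y": 0.032, "z": 0, "rx": 0, "ry": 0, "rz": 0, "claw": 255}, {"x": -0.038, "y": 0.056, "z": 0, "rx": 0, "ry": 0, "rz": 0, "claw": 255}, {"x": -0.052, "y": 0.084, "z": 0, "rx": 0, "ry": 0, "rz": 0, "claw": 255}, {"x": -0.066, "y": 0.114, "z": 0, "rx": 0, "ry": 0, "rz": 0, "claw": 255}, {"x": -0.078, "y": 0.144, "z": 0, "rx": 0, "ry": 0, "rz": 0, "claw": 255}, {"x": -0.088, "y": 0.174, "z": 0, "rx": 0, "ry": 0, "rz": 0, "claw": 255}, {"x": -0.094, "y": 0.204, "z": 0, "rx": 0, "ry": 0, "rz": 0, "claw": 255}, {"x": -0.096, "y": 0.234, "z": 0, "rx": 0, "ry": 0, "rz": 0, "claw": 255}]}}

```text
t: 13.78
tool_pos: [0.4678, -0.1289, 0.1205]
orientation: [0.084, -3.14, -0.0]
force: [0.4, 0.8, -2.9]
opening: 0.0157
gripper_force: 60.0
```

Call:
{"name": "arm_command", "arguments": {"targets": [{"x": 0, "y": 0.03, "z": 0, "rx": 0, "ry": 0, "rz": -0.002, "claw": 255}, {"x": 0, "y": 0.06, "z": 0, "rx": 0, "ry": 0, "rz": -0.006, "claw": 255}, {"x": 0, "y": 0.09, "z": 0, "rx": 0, "ry": 0, "rz": -0.012, "claw": 255}, {"x": 0, "y": 0.12, "z": 0, "rx": 0, "ry": 0, "rz": -0.02, "claw": 255}, {"x": 0, "y": 0.15, "z": 0, "rx": 0, "ry": 0, "rz": -0.028, "claw": 255}, {"x": 0, "y": 0.18, "z": 0, "rx": 0, "ry": 0, "rz": -0.036, "claw": 255}, {"x": 0, "y": 0.21, "z": 0, "rx": 0, "ry": 0, "rz": -0.044, "claw": 255}, {"x": 0, "y": 0.24, "z": 0, "rx": 0, "ry": 0, "rz": -0.053, "claw": 255}, {"x": 0, "y": 0.27, "z": 0, "rx": 0, "ry": 0, "rz": -0.062, "claw": 255}, {"x": 0, "y": 0.3, "z": 0, "rx": 0, "ry": 0, "rz": -0.071, "claw": 255}]}}

```text
t: 14.62
tool_pos: [0.4682, 0.0209, 0.1206]
orientation: [-0.14, -3.138, -0.0]
force: [-0.6, -0.5, -2.3]
opening: 0.0152
gripper_force: 60.0
```

Call:
{"name": "arm_command", "arguments": {"targets": [{"x": 0, "y": 0.03, "z": 0, "rx": 0, "ry": 0, "rz": -0.009, "claw": 255}, {"x": 0, "y": 0.06, "z": 0, "rx": 0, "ry": 0, "rz": -0.018, "claw": 255}, {"x": 0, "y": 0.09, "z": 0, "rx": 0, "ry": 0, "rz": -0.027, "claw": 255}, {"x": 0, "y": 0.12, "z": 0, "rx": 0, "ry": 0, "rz": -0.036, "claw": 255}, {"x": 0, "y": 0.15, "z": 0, "rx": 0, "ry": 0, "rz": -0.045, "claw": 255}, {"x": 0, "y": 0.18, "z": 0, "rx": 0, "ry": 0, "rz": -0.054, "claw": 255}, {"x": 0, "y": 0.21, "z": 0, "rx": 0, "ry": 0, "rz": -0.063, "claw": 255}, {"x": 0, "y": 0.24, "z": 0, "rx": 0, "ry": 0, "rz": -0.072, "claw": 255}, {"x": 0, "y": 0.27, "z": 0, "rx": 0, "ry": 0, "rz": -0.081, "claw": 255}, {"x": 0, "y": 0.3, "z": 0, "rx": 0, "ry": 0, "rz": -0.09, "claw": 255}]}}

```text
t: 15.45
tool_pos: [0.468, 0.1707, 0.1205]
orientation: [-0.422, -3.113, -0.0]
force: [0.3, 0.8, -1.4]
opening: 0.0157
gripper_force: 60.0
```

Call:
{"name": "arm_command", "arguments": {"targets": [{"x": 0.004, "y": 0.028, "z": 0, "rx": 0, "ry": 0, "rz": -0.006, "claw": 255}, {"x": 0.012, "y": 0.052, "z": 0, "rx": 0, "ry": 0, "rz": -0.009, "claw": 255}, {"x": 0.024, "y": 0.07, "z": 0, "rx": 0, "ry": 0, "rz": -0.011, "claw": 255}, {"x": 0.04, "y": 0.082, "z": 0, "rx": 0, "ry": 0, "rz": -0.011, "claw": 255}, {"x": 0.058, "y": 0.09, "z": 0, "rx": 0, "ry": 0, "rz": -0.011, "claw": 255}, {"x": 0.078, "y": 0.094, "z": 0, "rx": 0, "ry": 0, "rz": -0.011, "claw": 255}, {"x": 0.098, "y": 0.094, "z": 0, "rx": 0, "ry": 0, "rz": -0.011, "claw": 255}, {"x": 0.116, "y": 0.094, "z": 0, "rx": 0, "ry": 0, "rz": -0.011, "claw": 255}, {"x": 0.13, "y": 0.094, "z": 0, "rx": 0, "ry": 0, "rz": -0.011, "claw": 255}, {"x": 0.138, "y": 0.094, "z": 0, "rx": 0, "ry": 0, "rz": -0.011, "claw": 255}]}}

```text
t: 16.28
tool_pos: [0.5387, 0.2165, 0.1206]
orientation: [0.456, 3.108, 0.0]
force: [-0.8, -0.6, -1.7]
opening: 0.0154
gripper_force: 60.0
```

Call:
{"name": "arm_command", "arguments": {"targets": [{"x": 0, "y": 0, "z": 0, "rx": 0, "ry": 0, "rz": 0, "claw": 255}, {"x": 0, "y": 0, "z": 0, "rx": 0, "ry": 0, "rz": 0, "claw": 255}, {"x": 0, "y": 0, "z": 0, "rx": 0, "ry": 0, "rz": 0, "claw": 255}, {"x": 0, "y": 0, "z": 0, "rx": 0, "ry": 0, "rz": 0, "claw": 255}]}}

```text
t: 16.62
tool_pos: [0.5376, 0.2167, 0.1206]
orientation: [-0.455, -3.108, 0.0]
force: [-0.9, -0.2, -2.1]
opening: 0.0159
gripper_force: 60.0
```

```bash
python3 -c "
from ov import *
onblade('s1')"
```

```text
{'t': 16.6167, 'tool_pos': [0.5376, 0.2167, 0.1206], 'orientation': [-0.455, -3.1081, 0.0002], 'force': [-0.9272, -0.2111, -2.0926], 'wrist_torque': [-0.0078, 0.0504, 0.0154], 'opening': 0.0159, 'gripper_force': 59.9983}
yaw -16.658115606384797 spatula origin [528.05114522 219.52394312  79.95854288] tip [662.17566797 179.39150739  79.95854288]
side 218 extent 2-98% [[54.8, -44.9, 13.3], [140.8, 18.6, 24.6]] mean [ 97.6 -16.2  19.9] slope [0.015 0.02 ]
top 543 extent 2-98% [[58.3, -41.6, 13.9], [138.9, 40.3, 24.5]] mean [99.  -0.8 19.2] slope [-0.004 -0.007]
```

Call:
{"name": "arm_command", "arguments": {"targets": [{"x": 0.006, "y": 0.001, "z": 0, "rx": 0, "ry": 0, "rz": 0, "claw": 255}, {"x": 0.014, "y": 0.002, "z": 0, "rx": 0, "ry": 0, "rz": 0, "claw": 255}, {"x": 0.022, "y": 0.003, "z": 0, "rx": 0, "ry": 0, "rz": 0, "claw": 255}, {"x": 0.028, "y": 0.004, "z": 0, "rx": 0, "ry": 0, "rz": 0, "claw": 255}, {"x": 0.028, "y": 0.004, "z": -0.008, "rx": 0, "ry": 0, "rz": 0, "claw": 255}, {"x": 0.028, "y": 0.004, "z": -0.018, "rx": 0, "ry": 0, "rz": 0, "claw": 255}, {"x": 0.028, "y": 0.004, "z": -0.03, "rx": 0, "ry": 0, "rz": 0, "claw": 255}, {"x": 0.028, "y": 0.004, "z": -0.04, "rx": 0, "ry": 0, "rz": 0, "claw": 255}, {"x": 0.028, "y": 0.004, "z": -0.046, "rx": 0, "ry": 0, "rz": 0, "claw": 255}, {"x": 0.028, "y": 0.004, "z": -0.048, "rx": 0, "ry": 0, "rz": 0, "claw": 255}]}}

```text
t: 17.55
tool_pos: [0.5512, 0.2185, 0.0953]
orientation: [-0.455, -3.107, 0.001]
force: [0.2, -0.1, -2.3]
opening: 0.0158
gripper_force: 60.0
```

```bash
python3 -c "
from ov import *
onblade('s2')
o=(636.5,192.5,-16.7); S=[(*o,rect(-50,60,33,64,45),Rd),(*o,rect(-50,60,-64,-33,45),Rd),(*o,circ(46,76),B)]
look('s3',S,(160,140,260,220),(180,150,280,220))"
```

```text
{'t': 17.55, 'tool_pos': [0.5512, 0.2185, 0.0953], 'orientation': [-0.4549, -3.1068, 0.0013], 'force': [0.1977, -0.1274, -2.2541], 'wrist_torque': [0.0447, 0.1435, -0.0187], 'opening': 0.0158, 'gripper_force': 59.9985}
yaw -16.659930715991564 spatula origin [541.64889645 221.32454015  54.70423561] tip [675.77214775 181.18785543  54.70423561]
side 209 extent 2-98% [[53.2, -46.2, 12.1], [139.0, 20.1, 24.3]] mean [ 97.8 -17.   19.6] slope [ 0.023 -0.003]
top 508 extent 2-98% [[58.5, -41.2, 13.0], [139.0, 40.1, 24.8]] mean [99.1 -1.8 19.1] slope [-0.008  0.002]
{'t': 17.65, 'tool_pos': [0.5517, 0.2186, 0.0962], 'orientation': [-0.455, -3.1078, 0.0005], 'force': [-0.7877, 0.041, -1.7274], 'wrist_torque': [0.0146, 0.0783, -0.0044], 'opening': 0.0154, 'gripper_force': 59.9984}
yaw -16.65824518686314 spatula origin [542.14303479 221.46411327  55.57972729] tip [676.26746678 181.33137421  55.57972729]
```

View pics/s3_top.png

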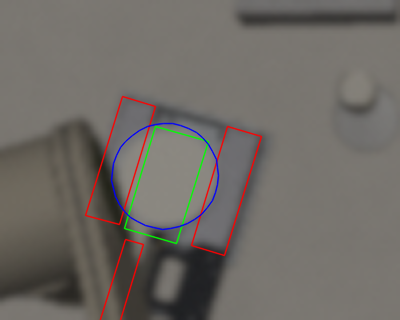

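The dish overlays the seat circle well (centre about (165,176)), and the blade lies between the rails. I'll lower it.

Call:
{"name": "arm_command", "arguments": {"targets": [{"x": 0, "y": 0, "z": -0.006, "rx": 0, "ry": 0, "rz": 0, "claw": 255}, {"x": 0, "y": 0, "z": -0.012, "rx": 0, "ry": 0, "rz": 0, "claw": 255}, {"x": 0, "y": 0, "z": -0.018, "rx": 0, "ry": 0, "rz": 0, "claw": 255}, {"x": 0, "y": 0, "z": -0.022, "rx": 0, "ry": 0, "rz": 0, "claw": 255}, {"x": 0, "y": 0, "z": -0.026, "rx": 0, "ry": 0, "rz": 0, "claw": 255}, {"x": 0, "y": 0, "z": -0.03, "rx": 0, "ry": 0, "rz": 0, "claw": 255}, {"x": 0, "y": 0, "z": -0.035, "rx": 0, "ry": 0, "rz": 0, "claw": 255}, {"x": 0, "y": 0, "z": -0.041, "rx": 0, "ry": 0, "rz": 0, "claw": 255}, {"x": 0, "y": 0, "z": -0.046, "rx": 0, "ry": 0, "rz": 0, "claw": 255}, {"x": 0, "y": 0, "z": -0.046, "rx": 0, "ry": 0, "rz": 0, "claw": 255}]}}

```text
t: 18.58
tool_pos: [0.5516, 0.2185, 0.0729]
orientation: [-0.455, -3.108, 0.001]
force: [0.7, 0.4, -0.8]
opening: 0.0157
gripper_force: 60.0
```

Call:
{"name": "arm_command", "arguments": {"targets": [{"x": 0, "y": 0, "z": 0, "rx": 0, "ry": 0, "rz": 0, "claw": 255}, {"x": 0, "y": 0, "z": 0, "rx": 0, "ry": 0, "rz": 0, "claw": 255}, {"x": 0, "y": 0, "z": 0, "rx": 0, "ry": 0, "rz": 0, "claw": 255}, {"x": 0, "y": 0, "z": 0, "rx": 0, "ry": 0, "rz": 0, "claw": 255}]}}

```text
t: 18.92
tool_pos: [0.5522, 0.2187, 0.0739]
orientation: [0.455, 3.108, 0.0]
force: [-0.5, 0.1, -2.2]
opening: 0.0155
gripper_force: 60.0
```

```bash
cat > sd.py <<'E'
from ov import *
def sd(name):
    for n in("top","side"):
        p,d=robot.read_camera(n); np.savez(f"{n}_{name}.npz",p=p,d=d); C=cloud(n,d)*1e3
        c,s=np.cos(np.radians(-16.7)),np.sin(np.radians(-16.7)); dx,dy=C[...,0]-636.5,C[...,1]-192.5
        X=c*dx+s*dy; Y=-s*dx+c*dy; Z=C[...,2]
        m=(np.hypot(X,Y)<60)&(abs(Z-61)<6.5)&(p.min(-1)>100)
        q=np.stack([X[m],Y[m],Z[m]],1); k=np.linalg.lstsq(np.c_[q[:,:2],np.ones(len(q))],q[:,2],rcond=None)[0]
        print(n,len(q),"ext",np.percentile(q,[2,98],axis=0).round(1).tolist(),"mean",q.mean(0).round(1),"slope",k[:2].round(3))
E
python3 -c "
from sd import *
st(); sd('s4')"
```

```text
{'t': 18.9167, 'tool_pos': [0.5522, 0.2187, 0.0739], 'orientation': [0.4551, 3.1081, 0.0002], 'force': [-0.528, 0.1379, -2.2081], 'wrist_torque': [0.0225, -0.0103, 0.0287], 'opening': 0.0155, 'gripper_force': 59.9987}
yaw -16.661925856853912 spatula origin [542.61214    221.58824358  33.26592993] tip [676.73399359 181.44688848  33.26592993]
top 488 ext [[-39.5, -40.1, 55.8], [40.5, 40.1, 67.0]] mean [ 1.2 -1.3 61.5] slope [-0.008 -0.002]
side 171 ext [[-42.3, -45.4, 55.3], [41.2, 16.4, 66.8]] mean [  1.8 -19.4  62.2] slope [0.034 0.004]
```

Call:
{"name": "arm_command", "arguments": {"targets": [{"x": -0.015, "y": 0.0045, "z": 0, "rx": 0, "ry": 0, "rz": 0, "claw": 255}, {"x": -0.04, "y": 0.012, "z": 0, "rx": 0, "ry": 0, "rz": 0, "claw": 255}, {"x": -0.07, "y": 0.021, "z": 0, "rx": 0, "ry": 0, "rz": 0, "claw": 255}, {"x": -0.1, "y": 0.03, "z": 0, "rx": 0, "ry": 0, "rz": 0, "claw": 255}, {"x": -0.13, "y": 0.039, "z": 0, "rx": 0, "ry": 0, "rz": 0, "claw": 255}, {"x": -0.17, "y": 0.051, "z": 0, "rx": 0, "ry": 0, "rz": 0, "claw": 255}, {"x": -0.21, "y": 0.063, "z": 0, "rx": 0, "ry": 0, "rz": 0, "claw": 255}, {"x": -0.25, "y": 0.075, "z": 0, "rx": 0, "ry": 0, "rz": 0, "claw": 255}, {"x": -0.28, "y": 0.084, "z": 0, "rx": 0, "ry": 0, "rz": 0, "claw": 255}, {"x": -0.3, "y": 0.09, "z": 0, "rx": 0, "ry": 0, "rz": 0, "claw": 255}]}}

```text
t: 19.85
tool_pos: [0.4001, 0.2641, 0.0735]
orientation: [-0.454, -3.108, 0.0]
force: [1.1, -0.4, -2.5]
opening: 0.0156
gripper_force: 60.0
```

Call:
{"name": "arm_command", "arguments": {"targets": [{"x": 0, "y": 0, "z": 0, "rx": 0, "ry": 0, "rz": 0, "claw": 255}, {"x": 0, "y": 0, "z": 0, "rx": 0, "ry": 0, "rz": 0, "claw": 255}, {"x": 0, "y": 0, "z": 0, "rx": 0, "ry": 0, "rz": 0, "claw": 255}, {"x": 0, "y": 0, "z": 0, "rx": 0, "ry": 0, "rz": 0, "claw": 255}]}}

```text
t: 20.18
tool_pos: [0.403, 0.2635, 0.0739]
orientation: [0.456, 3.108, 0.0]
force: [-0.3, -0.0, -2.0]
opening: 0.0157
gripper_force: 60.0
```

```bash
python3 -c "
from sd import *
st(); sd('s5')"
```

```text
{'t': 20.1833, 'tool_pos': [0.403, 0.2635, 0.0739], 'orientation': [0.456, 3.1076, 0.0004], 'force': [-0.2697, -0.0382, -1.9661], 'wrist_torque': [0.0548, 0.0331, 0.0472], 'opening': 0.0157, 'gripper_force': 59.9986}
yaw -16.696679682277704 spatula origin [393.37471257 266.41588894  33.27861927] tip [527.472193   226.1931871   33.27861927]
top 510 ext [[-41.6, -40.0, 55.6], [39.8, 41.7, 66.9]] mean [-0.9  0.5 61.3] slope [-0.001 -0.005]
side 293 ext [[-43.9, -43.6, 56.7], [38.5, 40.6, 66.7]] mean [-2.6 -3.1 62.7] slope [-0.     0.018]
```

Call:
{"name": "arm_command", "arguments": {"targets": [{"x": 0, "y": -0.03, "z": 0.03, "rx": 0, "ry": 0, "rz": 0, "claw": 255}, {"x": 0, "y": -0.08, "z": 0.06, "rx": 0, "ry": 0, "rz": 0, "claw": 255}, {"x": 0, "y": -0.14, "z": 0.07, "rx": 0, "ry": 0, "rz": 0.03, "claw": 255}, {"x": 0.02, "y": -0.2, "z": 0.07, "rx": 0, "ry": 0, "rz": 0.07, "claw": 255}, {"x": 0.05, "y": -0.26, "z": 0.07, "rx": 0, "ry": 0, "rz": 0.11, "claw": 255}, {"x": 0.09, "y": -0.32, "z": 0.07, "rx": 0, "ry": 0, "rz": 0.15, "claw": 255}, {"x": 0.12, "y": -0.38, "z": 0.07, "rx": 0, "ry": 0, "rz": 0.19, "claw": 255}, {"x": 0.15, "y": -0.44, "z": 0.07, "rx": 0, "ry": 0, "rz": 0.22, "claw": 255}, {"x": 0.17, "y": -0.475, "z": 0.07, "rx": 0, "ry": 0, "rz": 0.226, "claw": 255}, {"x": 0.17, "y": -0.483, "z": 0.07, "rx": 0, "ry": 0, "rz": 0.226, "claw": 255}]}}

```text
t: 21.12
tool_pos: [0.489, 0.0187, 0.1089]
orientation: [-0.249, 3.131, -0.002]
force: [-0.2, 0.6, -1.5]
opening: 0.0153
gripper_force: 60.0
```

Call:
{"name": "arm_command", "arguments": {"targets": [{"x": 0, "y": 0, "z": 0, "rx": 0, "ry": 0, "rz": 0, "claw": 255}, {"x": 0, "y": 0, "z": 0, "rx": 0, "ry": 0, "rz": 0, "claw": 255}, {"x": 0, "y": 0, "z": 0, "rx": 0, "ry": 0, "rz": 0, "claw": 255}, {"x": 0, "y": 0, "z": 0, "rx": 0, "ry": 0, "rz": 0, "claw": 255}]}}

```text
t: 21.45
tool_pos: [0.4866, 0.0232, 0.1085]
orientation: [0.255, -3.131, -0.0]
force: [-0.3, 0.2, -1.0]
opening: 0.0154
gripper_force: 60.0
```

```bash
python3 -c "
from ov import *
st()"
```

```text
{'t': 21.45, 'tool_pos': [0.4866, 0.0232, 0.1085], 'orientation': [0.2546, -3.1309, -0.0004], 'force': [-0.3358, 0.1562, -0.9707], 'wrist_torque': [0.0096, 0.0432, -0.0305], 'opening': 0.0154, 'gripper_force': 59.9988}
yaw 9.298896861707846 spatula origin [476.74130401  21.56911401  67.91350744] tip [614.90153988  44.19098891  67.91350744]
```

Call:
{"name": "arm_command", "arguments": {"targets": [{"x": 0.0026, "y": -0.0026, "z": -0.03, "rx": 0, "ry": 0, "rz": 0, "claw": 255}, {"x": 0.0026, "y": -0.0026, "z": -0.06, "rx": 0, "ry": 0, "rz": 0, "claw": 255}, {"x": 0.0026, "y": -0.0026, "z": -0.09, "rx": 0, "ry": 0, "rz": 0, "claw": 255}, {"x": 0.0026, "y": -0.0026, "z": -0.11, "rx": 0, "ry": 0, "rz": 0, "claw": 255}, {"x": 0.0026, "y": -0.0026, "z": -0.124, "rx": 0, "ry": 0, "rz": 0, "claw": 255}, {"x": 0.0026, "y": -0.0026, "z": -0.131, "rx": 0, "ry": 0, "rz": 0, "claw": 255}, {"x": 0.0026, "y": -0.0026, "z": -0.134, "rx": 0, "ry": 0, "rz": 0, "claw": 255}, {"x": 0.0026, "y": -0.0026, "z": -0.1355, "rx": 0, "ry": 0, "rz": 0, "claw": 255}, {"x": 0.0026, "y": -0.0026, "z": -0.1355, "rx": 0, "ry": 0, "rz": 0, "claw": 255}, {"x": 0.0026, "y": -0.0026, "z": -0.1355, "rx": 0, "ry": 0, "rz": 0, "claw": 255}]}}

```text
t: 22.28
tool_pos: [0.4889, 0.0208, 0.0416]
orientation: [-0.253, 3.13, -0.0]
force: [0.4, 0.0, -1.4]
opening: 0.0154
gripper_force: 60.0
```

```bash
python3 -c "
from ov import *
st()"
```

```text
{'t': 22.2833, 'tool_pos': [0.4889, 0.0208, 0.0416], 'orientation': [-0.2527, 3.1302, -0.0003], 'force': [0.4192, 0.0205, -1.3854], 'wrist_torque': [0.0318, 0.0207, 0.0323], 'opening': 0.0154, 'gripper_force': 59.9987}
yaw 9.232307969619384 spatula origin [479.05849961  19.22197121   0.99693823] tip [617.24493321  41.68326168   0.99693823]
```

Within about 1 mm; lower 1 mm more, then release.

Call:
{"name": "arm_command", "arguments": {"squeeze": 10, "targets": [{"x": 0, "y": 0, "z": -0.001, "rx": 0, "ry": 0, "rz": 0, "claw": 255}, {"x": 0, "y": 0, "z": -0.001, "rx": 0, "ry": 0, "rz": 0, "claw": 255}, {"x": 0, "y": 0, "z": -0.001, "rx": 0, "ry": 0, "rz": 0, "claw": 160}, {"x": 0, "y": 0, "z": -0.001, "rx": 0, "ry": 0, "rz": 0, "claw": 100}, {"x": 0, "y": 0, "z": -0.001, "rx": 0, "ry": 0, "rz": 0, "claw": 60}, {"x": 0, "y": 0, "z": -0.001, "rx": 0, "ry": 0, "rz": 0, "claw": 60}, {"x": 0, "y": 0, "z": -0.001, "rx": 0, "ry": 0, "rz": 0, "claw": 60}, {"x": 0, "y": 0, "z": -0.001, "rx": 0, "ry": 0, "rz": 0, "claw": 60}, {"x": 0, "y": 0, "z": -0.001, "rx": 0, "ry": 0, "rz": 0, "claw": 60}, {"x": 0, "y": 0, "z": -0.001, "rx": 0, "ry": 0, "rz": 0, "claw": 60}]}}

```text
t: 23.12
tool_pos: [0.4883, 0.0209, 0.0404]
orientation: [0.253, -3.131, -0.0]
force: [-0.6, -0.1, 0.3]
opening: 0.0647
gripper_force: 0.0
```

Call:
{"name": "arm_command", "arguments": {"targets": [{"x": 0, "y": 0, "z": 0, "rx": 0, "ry": 0, "rz": 0, "claw": 60}, {"x": 0, "y": 0, "z": 0.03, "rx": 0, "ry": 0, "rz": 0, "claw": 60}, {"x": 0, "y": 0, "z": 0.08, "rx": 0, "ry": 0, "rz": 0, "claw": 60}, {"x": 0, "y": 0, "z": 0.14, "rx": 0, "ry": 0, "rz": 0, "claw": 60}, {"x": 0, "y": 0, "z": 0.2, "rx": 0, "ry": 0, "rz": 0, "claw": 60}, {"x": -0.05, "y": 0, "z": 0.26, "rx": 0, "ry": 0, "rz": 0, "claw": 60}, {"x": -0.12, "y": 0, "z": 0.3, "rx": 0, "ry": 0, "rz": 0, "claw": 60}, {"x": -0.18, "y": 0, "z": 0.34, "rx": 0, "ry": 0, "rz": 0, "claw": 60}, {"x": -0.2, "y": 0, "z": 0.36, "rx": 0, "ry": 0, "rz": 0, "claw": 60}, {"x": -0.2, "y": 0, "z": 0.36, "rx": 0, "ry": 0, "rz": 0, "claw": 60}]}}

```text
t: 23.95
tool_pos: [0.3884, 0.0209, 0.2235]
orientation: [-0.253, 3.126, -0.001]
force: [1.0, 0.3, 0.2]
opening: 0.0714
gripper_force: 0.0
```

Run:
```python
from sd import *
st(); sd('e1')
for n in("top","side"):
    f=np.load(f"{n}_e1.npz"); C=cloud(n,f["d"])*1e3; c,s=np.cos(np.radians(9.2)),np.sin(np.radians(9.2)); dx,dy=C[...,0]-478.1,C[...,1]-20.6
    X=c*dx+s*dy;Y=-s*dx+c*dy;Z=C[...,2]; g=f["p"].max(-1)
    m=(X>-75)&(X<45)&(abs(Y)<25)&(g<(75 if n=="top" else 60))&(Z<80)
    b=(X>50)&(X<136)&(abs(Y)<18)
    if m.sum(): print(n,"handle",m.sum(),np.percentile(X[m],[2,98]).round(1),"Y",np.median(Y[m]).round(1),"z",np.median(Z[m]).round(1))
    if b.sum(): print(n,"blade z",np.median(Z[b]).round(1))
S=[(478.1,20.6,9.2,rect(46,140,-24,24,2.8),G),(478.1,20.6,9.2,rect(-65,35,-8,8,55),Rd),(636.5,192.5,-16.7,circ(46,61),B)]
a=draw("top",np.load("top_e1.npz")["p"],S,(170,150,300,260),3);b=draw("side",np.load("side_e1.npz")["p"],S,(190,155,320,265),3)
cv2.imwrite("pics/end.png",np.hstack([a,b]))
```

```text
{'t': 23.95, 'tool_pos': [0.3884, 0.0209, 0.2235], 'orientation': [-0.2527, 3.1259, -0.0014], 'force': [0.9772, 0.3136, 0.2079], 'wrist_torque': [0.0221, -0.0118, -0.0147], 'opening': 0.0714, 'gripper_force': 0.0}
yaw 9.24210259613912 spatula origin [378.52270779  19.25913431 182.89955563] tip [516.70529964  41.74404721 182.89955563]
top 524 ext [[-41.6, -40.9, 55.5], [39.6, 41.5, 67.0]] mean [-1.2  0.3 61.3] slope [ 0.001 -0.006]
side 35 ext [[-45.5, -40.4, 55.9], [-16.3, -0.8, 66.8]] mean [-32.3 -23.3  61.4] slope [0.02  0.066]
top handle 96 [-45.9  31.1] Y -3.2 z 54.4
top blade z 3.0
side handle 64 [-65.   21.5] Y -5.9 z 55.2
side blade z 2.0
```

View pics/end.png

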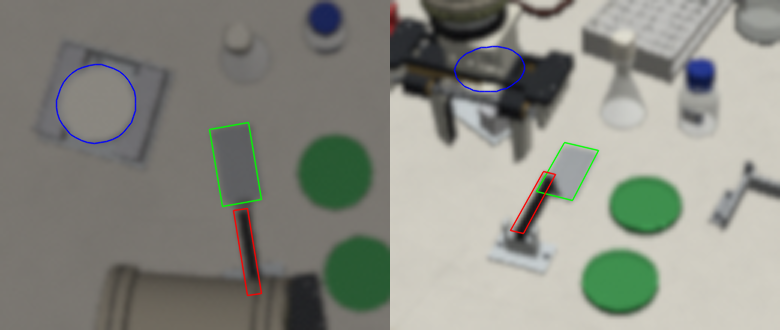

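The spatula matches its starting outline (blade at (235,165), handle in the rest), and the dish is centred on the stand at (96,104), so I'll hand the job in.

Call:
{"name": "arm_command", "arguments": {"targets": [{"x": 0, "y": 0, "z": 0, "rx": 0, "ry": 0, "rz": 0, "claw": 60}, {"x": 0, "y": 0, "z": 0, "rx": 0, "ry": 0, "rz": 0, "claw": 60}, {"x": 0, "y": 0, "z": 0, "rx": 0, "ry": 0, "rz": 0, "claw": 60}, {"x": 0, "y": 0, "z": 0, "rx": 0, "ry": 0, "rz": 0, "claw": 60}]}}

```text
t: 24.38
tool_pos: [0.3882, 0.0209, 0.2194]
orientation: [0.253, -3.129, -0.001]
force: [-0.3, -0.3, 0.2]
opening: 0.0709
gripper_force: 0.0
```

```bash
python3 -c "
from plant import robot
print(robot.close_job())"
```

```text
the job is handed in; nothing more can be done
None
```

The job is handed in, no verdict was returned: by my last measurements the dish sits level on the rails within about 2 mm of centre, and the spatula is back in its rest within a few mm of how it lay at the start.

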